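# Load the curing hood and shut its lid

### The job

Put the roll of blue tape from the hood's black bed onto the green mat and slide every scenery tile flat along the table onto the bed without lifting it, so that they lie side by side wholly on the bed, long sides pointing at the hinge. Then break the lid stay at its red knuckle, lower the lid gently until it is fully shut, and only then throw the orange switch fully on. Leave the other things on the table where they are.

Things in the scene. Friction and masses are not known exactly. Their poses are not given: they have to be found in the camera images.
- hood: Base of the lamp curing hood, fixed to the table; its place and yaw (+-0.13 rad) vary. Origin: centre of its black bed, 220 mm along its x by 140 mm along its y, flush with the table (z = 0), so tiles slide straight on from its +y side. Open on its -x and +y sides; a 12 mm high grey rail runs along x = 134 to 146 mm, a 40 mm high rail behind the hinge.
- lid_hinge (a point): Middle of the lid's hinge line, which runs along the hood's x: 130 mm from the bed's centre towards the hood's -y, 26 mm above the table (fixed).
- lid (a joint): Lid angle in rad: 0 standing open (86 degrees up), 1.5 shut; closes by turning about the hood's -x at the hinge. White frame with amber window, 230 mm wide, 220 mm deep, 20 mm skirt inside its edges; shut, there is 25 mm of height above the bed. Stiff hinge (0.6 N m friction; lid 0.45 kg): with the stay broken it stays where it is left. While the stay is locked it cannot close.
- lid_handle (a point): Middle of the black round handle bar on the lid's outer face, 14 mm thick, 110 mm long along the hood's x, a leg at each end, 33 mm of clear space behind it. In the hood's frame, with a = 1.5 - lid angle: x = 0, y = -0.130 + 0.190 cos a - 0.045 sin a, z = 0.026 + 0.190 sin a + 0.045 cos a: 219 mm up when open, 71 mm when shut. It turns within a light grip.
- stay (a joint): Bend of the lid stay at its knuckle in rad: 0 locked (just past straight, knuckle low, against its stop), 0.14 straight, about 3.05 with the lid shut. It is broken once bent well beyond straight, above 0.4. Friction keeps it where it is left.
- stay_pivot (a point): Pivot of the stay on its 36 mm high post, 26 mm above the table (fixed), in the upright plane hood x = 140 mm. The stay is two steel rods 10 mm thick in that plane: 70 mm from here to the knuckle, then 126 mm up to the lid's edge.
- stay_knob (a point): Middle of the red knob on the stay's knuckle, 16 mm thick, along the hood's x from x = 145 to 176 mm. Locked it is at y = -21, z = 60 mm in the hood's frame. Lead it up and outward (hood's +y, away from the hinge) on its 70 mm circle about the stay's pivot: some 30 to 40 mm with about 6 N breaks the stay, and the lid comes down a few degrees.
- tape_mid (a point): Centre (half-way up) of the roll of blue masking tape, 64 mm outside, 44 mm hole, 30 mm tall, about 60 g; it lies flat on the bed at the start.
- mat: Green cutting mat, 120 x 120 mm, flush with the table (fixed); origin at its centre.
- switch (a joint): Lamp switch lever in rad: 0 off (leaning to its base's -x), 1.0 fully on (leaning to its base's +x); light friction, stays where left.
- switch_tip (a point): Centre of the orange ball (26 mm across) on the end of the switch lever, 80 mm from its pivot, about 92 mm up when off or on. It swings through 1 rad, 77 mm along the base's x.
- switch_base: Grey block under the lever, 70 x 50 x 25 mm, fixed; the lever's pivot is over its centre, 22 mm up.
- tile0_mid (a point): Centre of a flat white scenery tile with grey, blue and green dabs: 32 mm (its x) by 64 mm (its y) by 10 mm thick, about 40 g, lying on the table; None if absent in this run (2 to 4 are present).
- tile1_mid (a point): Centre of a flat white scenery tile with grey, blue and green dabs: 32 mm (its x) by 64 mm (its y) by 10 mm thick, about 40 g, lying on the table; None if absent in this run (2 to 4 are present).
- tile2_mid (a point): Centre of a flat white scenery tile with grey, blue and green dabs: 32 mm (its x) by 64 mm (its y) by 10 mm thick, about 40 g, lying on the table; None if absent in this run (2 to 4 are present).
- tile3_mid (a point): Centre of a flat white scenery tile with grey, blue and green dabs: 32 mm (its x) by 64 mm (its y) by 10 mm thick, about 40 g, lying on the table; None if absent in this run (2 to 4 are present).
- glue: small yellow glue jar with white cap, 28 mm across and about 45 mm tall, standing among the tiles; bystander, origin under its centre
- measure: black tape measure with yellow tip, 75 x 40 x 70 mm; bystander, origin under its centre
- clamp: steel spring clamp with red grips lying flat, about 150 x 65 x 20 mm; bystander, origin under its centre
- scissors: orange-handled scissors lying flat, 170 x 90 x 12 mm; bystander, origin under its centre
- pencil: black pencil with a green end, 150 x 8 x 8 mm along its x axis, lying between the tiles and the mat; bystander, origin under its centre
- paint: paint can with a blue cap, 60 mm across, about 60 mm tall; bystander, origin under its centre
- knife: aluminium utility knife lying flat, 150 x 28 x 16 mm; bystander, origin under its centre
Things that resemble listed ones, but are neither listed nor needed, are in the scene too. Leave any brown or yellow look-alike of the part that bears tile0_mid alone.

How it is judged:
By the outcome, as a careful person would: the job done as asked, in the order asked, and still so for the second after the job is handed in, with the robot touching nothing.
Of tile0, tile1, tile2, tile3 only 2 to 4 are there at a start; the rules pass over those that are not, and their reading is None.
At some moment in a run one of tape may be knocked a few centimetres aside while the robot is not near it.
Once in a run the grip may slacken for a moment while it holds something.
It also fails if it takes over 210 s, if anything falls off the work surface, if the arm or the gripper's body presses on something with over 40 N, if the wrist force passes 120 N, or if a joint passes its speed limit or range.

### The arm

A 7-joint arm with a two-finger parallel gripper is mounted at the origin on the work surface. World frame = base frame: x ahead of the robot, y to its left, z up, the work surface at z = 0. Lengths are in m, angles in rad, forces in N, time in s.
With the tool pointing down it reaches from about 0.425 to 1.025 m from the base axis. Payload 3.6 kg.
Tool frame: the origin (TCP) lies between the finger pads; the fingertips stand 17 mm ahead of it and the grasp point (between the pads) lies 2 mm behind it; y points along the fingers, z is the direction in which the jaws open and shut, and the axes are right-handed (so a half turn about y gives the same grasp; the last joint's range is limited). The gripper opens to 85 mm and grips with 20 to 120 N. Pads are 22 mm wide; open, the fingers measure 114 mm over their backs; the gripper's body (76 mm by 85 mm) begins 54 mm behind the grasp point. The pads swing forward as they close: fully open they stand 13 mm farther back than shut.
Start: joints at [1.133, 0.591, 0.048, 1.609, -0.033, 0.943, -0.034], TCP at [0.244, -0.683, 0.248] pointing down, gripper open.
Joint ranges: [-2.69, 2.69], [-0.47, 2.24], [-1.27, 1.36], [0.19, 2.51], [-1.53, 4.68], [0.08, 2.07], [-3.09, 3.09]. Speed limits (rad/s): [2.57, 2.57, 3.14, 3.14, 3.14, 3.14, 3.14].

### API

Orientations are given as a 3x3 rotation matrix whose columns are the frame's x, y, z axes.
In Python, from cell import r gives the robot as it stands.
- The arm moves only by the tool apply_moves, never from a script. Its argument "steps" is a list of rows, each a list of 7 numbers: the shift along the tool's x, y, z each as a share of 0.06 m, from -1 to 1, then the turn, a rotation vector about the tool's x, y, z each as a share of 8 degrees, from -1 to 1, then the closure, from 0 (fully open) to 1 (shut). In form: [[dx, dy, dz, wx, wy, wz, jaw], ...]. A call has exactly 10 rows; each row shifts and turns the commanded pose from where the row before left it, along the tool's axes as they then stand; what a row does not reach is not made up. A row lasts 1/8 s, in which the tool goes at most 62.5 mm and 10.7 degrees, less where a joint would pass 70% of its speed; a pose out of reach is approached as far as the arm can. A call with a number of a shift or a turn outside -1 to 1 is refused whole. A call with a gripper value outside its range is refused whole. The fingers move at their own pace and stop on an object; the grip force is fixed at half the most. Time passes only in rows, so rows that do not move let the fingers close, or fill a call up. It gives the time, the measured TCP pose, the force and the opening at its end, in the units of the state.
- r.get_obs(): the state, without advancing time (a new reading comes with each control period).
- r.read_camera(name): name is "scene" or "side" or "wrist"; returns a dict with "image" (420x560x3 uint8, red, green, blue), "z_map" (420x560 float32, m along the optical axis (not along the pixel's ray), 0 where there is no reading), "fovy" (degrees; the focal length in pixels is half the picture's height over the tangent of half this angle, whatever the lens; pixels are square), "cx", "cy" (the principal point, pixels), "world_to_cam" (4x4, takes a point from world to camera coordinates). Camera axes: x right, y down, z forward; pixel columns grow to the right and rows downward; lengths in m; the calibration is good to about 2 mm. A picture is of the moment at which its call begins.
- r.finish_job(): hands the job in, once; it reports no verdict.
Trained networks look in the newest picture that a camera, given by its name, has taken for a name from the list of things; names that differ only in an ending like _2 or _b are one class to them, and where a whole thing is asked for, a point or a joint stands for the part that bears it (a point fixed in the world has none). Each returns a list of dicts, best first, with "confidence" (0 to 1); they miss things now and then, are a little off and sometimes report something else, mostly with a low value. They report only what shows in the picture. A call takes as long as a camera call. They do not tell look-alikes from the thing itself.
- r.silhouettes(label, camera): "mask" (420x560 bool, what is visible of it) and "bbox" ([left, top, right, bottom] in pixels, round what is visible of it).
- r.mark_of(label, camera): "pixel" ([column, row] in pixels: a listed point, or the origin of a listed thing).
The state is a dict: "t": time; "joint_pos": joint angles; "joint_vel": joint speeds; "effort": joint torques, N m; "ee_pos": TCP position; "orientation": TCP orientation; "contact_force": force on the tool from outside, world axes, zero at the start; "wrist_torque": the same for the moment, N m; "gripper_width": opening from 0.0 (shut) to 1.0 (fully open).
Only numpy, scipy, OpenCV 4.12 (cv2) and the standard library are available. Lean on these libraries where they do the work, as an engineer would, in place of code of your own. Each camera call takes 0.05 s, during which the arm holds its last target. There are 200 camera calls.

## Working session

There is one attempt and no reset: what is moved stays moved. The work goes in short steps, Python scripts to look and compute and a tool call to move; the robot and the scene stay as the last step left them, time stands still between calls to the robot, and variables do not carry over. Pictures are saved under pics/ and viewed, about 12 in all and at most 16, crops included, and the job is handed in when it is done.

Besides the shell and the picture viewer there is one more tool, called after ">>>" as a command line: name --pt "numbers of a row" for each row, then --argument value for the rest. apply_moves: Moves the arm, as the interface text tells. Shift numbers are shares of 0.06 m and turn numbers shares of 8 degrees, none past 1 either way. Its arguments: {"type":"object","properties":{"steps":{"type":"array","items":{"type":"array","items":{"type":"number"}}}},"required":["steps"]}

```bash
ls; mkdir -p pics
cat > h.py <<'E'
import numpy as np, cv2
from cell import r
def cam(n, save=None):
    c=r.read_camera(n)
    if save: cv2.imwrite('pics/'+save, cv2.cvtColor(c['image'],cv2.COLOR_RGB2BGR))
    c['f']=210/np.tan(np.radians(c['fovy'])/2); c['T']=np.linalg.inv(c['world_to_cam']); return c
def ray(c,px):
    d=c['T'][:3,:3]@np.array([(px[0]-c['cx'])/c['f'],(px[1]-c['cy'])/c['f'],1]); return c['T'][:3,3],d
def atz(c,px,z):
    o,d=ray(c,px); return o+d*(z-o[2])/d[2]
def cloud(c):
    v,u=np.mgrid[:420,:560]; z=c['z_map']
    P=np.stack([(u-c['cx'])/c['f']*z,(v-c['cy'])/c['f']*z,z],-1)
    return P@c['T'][:3,:3].T+c['T'][:3,3]
def proj(c,p):
    q=c['world_to_cam']@np.append(p,1); return q[:2]/q[2]*c['f']+[c['cx'],c['cy']]
E
python3 - <<'E'
from h import *
np.set_printoptions(precision=4,suppress=True)
print(r.get_obs())
for n in ['scene','side','wrist']:
    c=cam(n,n+'0.png'); print(n,c['fovy'],c['T'][:3])
    P=cloud(c)
    for l in ['hood','lid_handle','stay_knob','tape_mid','mat','switch_tip','switch_base','tile0_mid','glue','pencil','paint','knife','measure','clamp','scissors']:
        for d in r.mark_of(l,n):
            if d['confidence']<.3: continue
            u,v=d['pixel']; i,j=int(np.clip(v,0,419)),int(np.clip(u,0,559)); print(n,l,round(d['confidence'],2),np.round(d['pixel'],1),'P',P[i,j],'z0',atz(c,d['pixel'],0))
a=[cv2.imread(f'pics/{n}0.png') for n in ['scene','side']]
E
```

```text
pics
{'t': 0.0, 'joint_pos': array([ 1.1335,  0.5921,  0.0483,  1.6098, -0.0333,  0.9427, -0.0337]), 'joint_vel': array([-0.0004, -0.0002, -0.0002, -0.0001, -0.0007, -0.0012, -0.    ]), 'effort': array([  0.0002, -54.8687,   1.5464, -19.812 ,   0.0094,   0.0087,
        -0.    ]), 'ee_pos': array([ 0.2441, -0.6818,  0.2471]), 'orientation': array([[-0.9415, -0.0009,  0.3371],
       [-0.3371,  0.0021, -0.9415],
       [ 0.0001, -1.    , -0.0022]]), 'contact_force': array([ 0.1944,  0.4767, -0.9128]), 'wrist_torque': array([0.0409, 0.0073, 0.0442]), 'gripper_width': 1.0020384701138374}
scene 56.33284660277185 [[ 0.3171  0.7532 -0.5763  1.2581]
 [ 0.9484 -0.2524  0.192  -0.2198]
 [-0.0008 -0.6074 -0.7944  1.0701]]
scene hood 0.56 [250.9 226.4] P [ 0.5568 -0.0872  0.0296] z0 [ 0.5393 -0.081   0.    ]
scene lid_handle 0.77 [191.9 200. ] P [ 0.5543 -0.2417  0.2246] z0 [ 0.3683 -0.2445  0.    ]
scene lid_handle 0.37 [385.4 194.5] P [0.6217 0.3443 0.0992] z0 [0.5592 0.4022 0.    ]
scene tape_mid 0.79 [254.  219.7] P [ 0.5159 -0.0635  0.0028] z0 [ 0.5167 -0.0638  0.    ]
scene tape_mid 0.73 
[... 2692 characters left out ...]
[260.  292.4] P [0.541  0.1569 0.0187] z0 [0.5491 0.1485 0.    ]
side pencil 0.7 [242.2 348.6] P [0.4812 0.2845 0.0078] z0 [0.483  0.2827 0.    ]
side paint 0.86 [248.9 209.6] P [ 0.7476 -0.0266  0.0338] z0 [ 0.7692 -0.0515  0.    ]
side knife 0.78 [406.8 205.7] P [ 0.4136 -0.3665  0.0031] z0 [ 0.4113 -0.3687  0.    ]
side knife 0.67 [260.7 293.9] P [0.5409 0.1573 0.0151] z0 [0.5449 0.1507 0.    ]
side measure 0.62 [313.6 174.1] P [ 0.6467 -0.198   0.1079] z0 [ 0.7189 -0.3137  0.    ]
side clamp 0.77 [195.1 257.3] P [0.7477 0.1801 0.0119] z0 [0.7554 0.1752 0.    ]
wrist 68.46471539487803 [[ 0.3371 -0.8994 -0.2782  0.316 ]
 [-0.9415 -0.3223 -0.0988 -0.6578]
 [-0.0008  0.2952 -0.9554  0.3741]]
```

Run:
```python
import cv2
for n in ['scene','side']:
    a=cv2.imread(f'pics/{n}0.png'); cv2.imwrite(f'pics/{n}0b.png',cv2.resize(a,(800,600),interpolation=cv2.INTER_CUBIC))
```

```text
(no output)
```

View pics/scene0b.png

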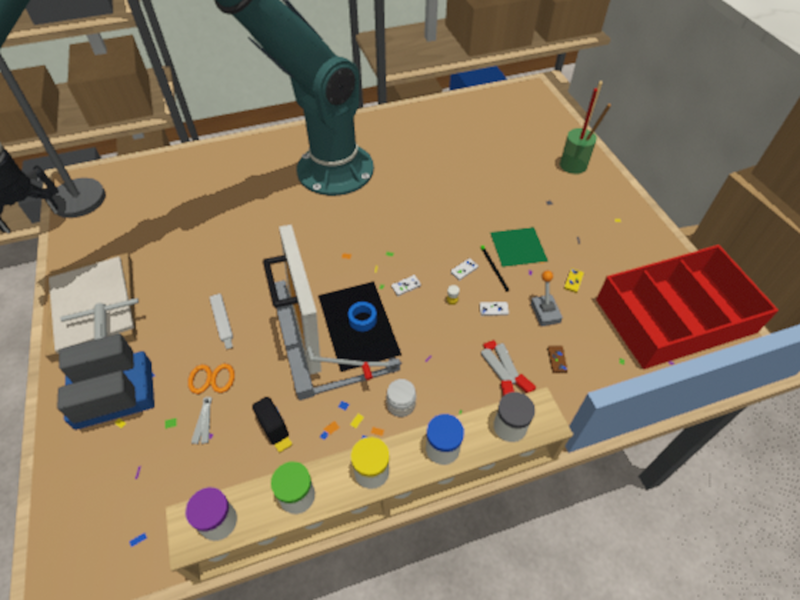

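View pics/side0b.png

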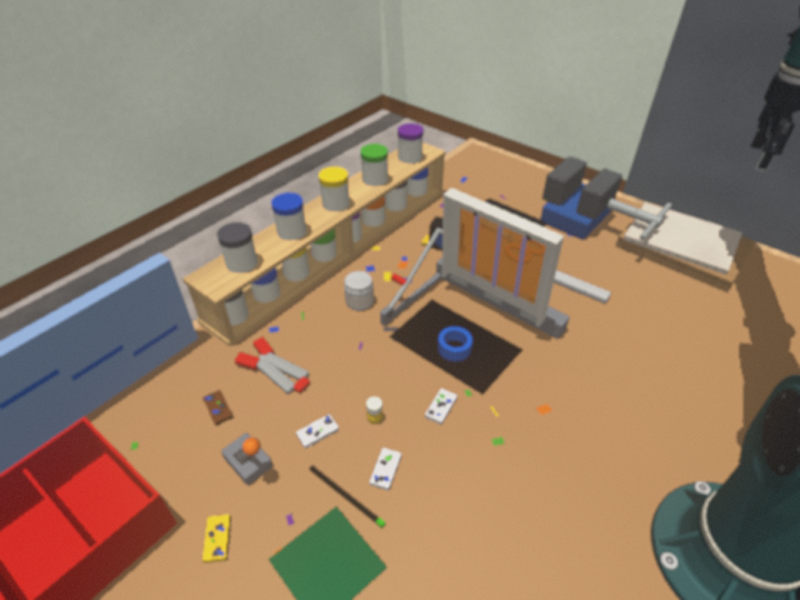

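The scene view (800 px) shows three white tiles at (406,285), (465,269) and (494,309). The yellow one (573,281) and the brown one (557,358) are look-alikes. The tape is on the bed at (362,316), the knob at (367,370) and the switch at (547,277). Next I measure everything in an orthophoto.

```bash
cat >> h.py <<'E'
X0,Y0,S=0.40,-0.30,1000   # ortho map: col=(y-Y0)*S, row=(x-X0)*S
def ortho(c,z,w=800,h=450):
    q=[(X0,Y0),(X0,Y0+w/S),(X0+h/S,Y0+w/S),(X0+h/S,Y0)]
    src=np.float32([proj(c,[x,y,z]) for x,y in q]); dst=np.float32([(0,0),(w,0),(w,h),(0,h)])
    return cv2.warpPerspective(c['image'],cv2.getPerspectiveTransform(src,dst),(w,h),flags=cv2.INTER_CUBIC)
def rects(m,amin,amax):
    out=[]
    for k in cv2.findContours(m.astype(np.uint8),cv2.RETR_EXTERNAL,cv2.CHAIN_APPROX_NONE)[0]:
        if amin<cv2.contourArea(k)<amax:
            (u,v),(w,h),a=cv2.minAreaRect(cv2.convexHull(k))
            b=cv2.boxPoints(((u,v),(w,h),a)); e=b[1]-b[0] if np.linalg.norm(b[1]-b[0])>np.linalg.norm(b[2]-b[1]) else b[2]-b[1]
            out.append((round(v/S+X0,4),round(u/S+Y0,4),round(max(w,h)),round(min(w,h)),round(np.degrees(np.arctan2(e[0],e[1]))%180,1)))
    return out  # x,y,long,short mm, angle of long axis from world x
def white(o):
    h=cv2.cvtColor(o,cv2.COLOR_RGB2HSV); m=((h[...,1]<70)&(h[...,2]>170)).astype(np.uint8)
    return cv2.morphologyEx(m,cv2.MORPH_CLOSE,np.ones((13,13)))
E
python3 - <<'E'
from h import *
np.set_printoptions(precision=4,suppress=True)
for n in ['scene','side']:
    c=cam(n); o=ortho(c,0.); ot=ortho(c,.010); P=cloud(c)
    cv2.imwrite(f'pics/o_{n}.png',o[...,::-1])
    h=cv2.cvtColor(o,cv2.COLOR_RGB2HSV)
    print(n,'tiles',rects(white(ot),800,4000))
    print(' mat',rects((h[...,0]>55)&(h[...,0]<85)&(h[...,1]>120)&(h[...,2]>50),6000,20000))
    bed=cv2.morphologyEx((h[...,2]<60).astype(np.uint8),cv2.MORPH_CLOSE,np.ones((5,5))); print(' bed',rects(bed,5000,50000))
    hi=cv2.cvtColor(c['image'],cv2.COLOR_RGB2HSV)
    b=(hi[...,0]>100)&(hi[...,0]<120)&(hi[...,1]>150)&(hi[...,2]>90)&(np.linalg.norm(P[...,:2]-[.54,-.08],axis=2)<.12)
    t=b&(P[...,2]>.024); print(' tape top',P[t].mean(0),t.sum(), P[t].min(0),P[t].max(0))
    b=(hi[...,0]>4)&(hi[...,0]<16)&(hi[...,1]>170)&(np.linalg.norm(P[...,:2]-[.63,.34],axis=2)<.08)&(P[...,2]>.05)
    print(' ball',P[b].mean(0),P[b].max(0),P[b].min(0),b.sum(), np.argwhere(b).mean(0)[::-1])
    k=((hi[...,0]<5)|(hi[...,0]>174))&(hi[...,1]>170)&(np.linalg.norm(P[...,:2]-[.70,-.10],axis=2)<.05)
    print(' knob',P[k].mean(0),P[k].min(0),P[k].max(0),k.sum())
    g=(P[...,2]>.021)&(P[...,2]<.029)&(np.linalg.norm(P[...,:2]-[.645,.335],axis=2)<.06)
    print(' sw',cv2.minAreaRect((P[g][:,:2]*1000).astype(np.float32)))
    for l in ['silhouette']:
        for nm in ['stay_knob','lid_handle']:
            for d in r.silhouettes(nm,n)[:1]:
                p=P[d['mask']]; print(nm,d['confidence'],d['bbox'],np.median(p,0))
E
```

```text
scene tiles [(0.737, -0.044, 58, 56, np.float32(0.0)), (0.744, 0.191, 92, 49, np.float32(9.0)), (0.6019, 0.2294, 66, 36, np.float32(71.6)), (0.4711, 0.0571, 67, 36, np.float32(100.5)), (0.4682, 0.2101, 66, 36, np.float32(110.6)), (0.442, -0.1815, 84, 33, np.float32(0.0))]
 mat [(0.4429, 0.3715, 116, 106, np.float32(80.5))]
 bed [(0.5396, -0.0826, 218, 137, np.float32(179.3))]
 tape top [ 0.535  -0.0723  0.029 ] 153 [ 0.4999 -0.1022  0.0241] [ 0.5661 -0.0402  0.0373]
 ball [0.6177 0.3373 0.0983] [0.6257 0.3505 0.1059] [0.6044 0.3304 0.09  ] 27 [382.3704 193.7778]
 knob [ 0.6997 -0.1059  0.0638] [ 0.668  -0.1131 -0.0002] [ 0.7168 -0.0917  0.0695] 47
 sw ((650.2088623046875, 335.65478515625), (50.37233352661133, 71.10277557373047), 84.0435562133789)
stay_knob 0.49 [217.6, 250.1, 262.3, 269.1] [ 0.6835 -0.1147  0.0689]
lid_handle 0.91 [183.9, 159.4, 222.7, 258.2] [ 0.5842 -0.2024  0.2248]
side tiles [(0.8029, -0.0953, 63, 61, np.float32(133.6)), (0.7485, 0.178, 99, 52, np.float32(0.0)), (0.5986, 0.2292, 68, 39, np.float32(74.7)), (0.4696, 0.0567, 69, 36, np.float32(100.3)), (0.4666, 0.2096, 69, 35, np.float32(111.3))]
 mat []
 bed [(0.538, -0.0845, 208, 127, np.float32(0.0)), (0.4595, 0.45, 119, 98, np.float32(0.0))]
 tape top [ 0.5305 -0.0689  0.0292] 185 [ 0.5004 -0.1012  0.0246] [ 0.5614 -0.0388  0.0329]
 ball [0.6046 0.3447 0.1003] [0.6134 0.3538 0.1062] [0.5969 0.3336 0.0902] 88 [175.4773 311.9205]
 knob [ 0.6955 -0.1019  0.0652] [ 0.6819 -0.107   0.0613] [ 0.7064 -0.0984  0.0712] 25
 sw ((646.7677612304688, 338.26458740234375), (49.71799850463867, 71.00653839111328), 83.78564453125)
lid_handle 0.88 [306.5, 130.7, 393.0, 229.2] [ 0.534  -0.2042  0.1566]
```

View pics/o_side.png

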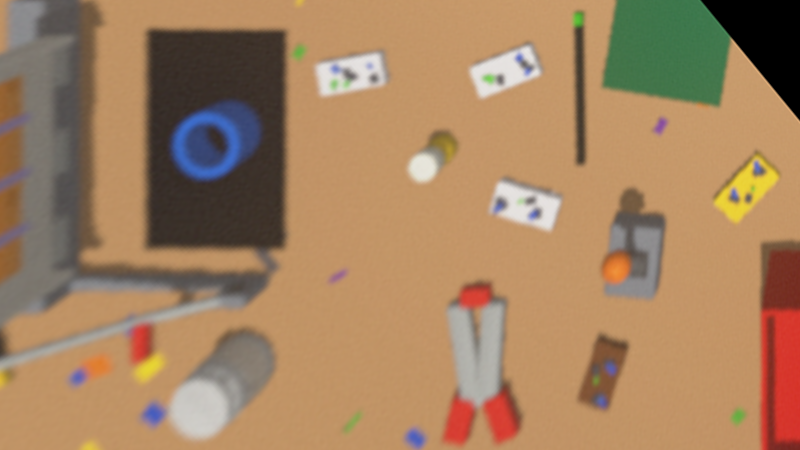

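Three white tiles: A (0.470,0.057), B (0.467,0.210) and C (0.600,0.229). The bed centre is (0.539,-0.0835) with yaw about 0, which fits the rail, knob and 220x140 size. The tape is at (0.532,-0.0705). I'll raise and turn the tool first, then go over the tape.

>>> apply_moves --pt "0 -1 0 0 -0.88 0 0" --pt "0 -1 0 0 -0.88 0 0" --pt "0 -0.8 0 0 -0.88 0 0" --pt "0 0 0 0 -0.88 0 0" --pt "0 0 0 0 -0.88 0 0" --pt "0 0 0 0 -0.88 0 0" --pt "0 0 0 0 -0.88 0 0" --pt "0 0 0 0 -0.88 0 0" --pt "0 0 0 0 -0.88 0 0" --pt "0 0 0 0 -0.88 0 0"

```text
t: 3.95
ee_pos: [0.2442, -0.6825, 0.4162]
orientation: [[0.006, -0.0, 1.0], [-1.0, 0.0, 0.006], [-0.0, -1.0, -0.0]]
contact_force: [-0.2, 0.3, -0.8]
gripper_width: 1.003
```

>>> apply_moves --pt "-1 0 0.45 0 0 0 0" --pt "-1 0 0.45 0 0 0 0" --pt "-1 0 0.45 0 0 0 0" --pt "-1 0 0.45 0 0 0 0" --pt "-1 0 0.45 0 0 0 0" --pt "-1 0 0.45 0 0 0 0" --pt "-1 0 0.45 0 0 0 0" --pt "-1 0 0.45 0 0 0 0" --pt "-1 0 0.45 0 0 0 0" --pt "-1 0 0.45 0 0 0 0"

```text
t: 5.2
ee_pos: [0.5003, -0.1105, 0.4167]
orientation: [[0.001, 0.001, 1.0], [-1.0, -0.001, 0.001], [0.001, -1.0, 0.001]]
contact_force: [1.2, -0.6, 0.2]
gripper_width: 1.0
```

```bash
cat >> h.py <<'E'
def go(x,y,z,yaw=0.):
    """units to reach target: shift in present tool axes (rotation about vertical only after), wy units"""
    o=r.get_obs(); R=o['orientation']; p=o['ee_pos']; d=np.array([x,y,z])-p
    z_=R[:,2]; hd=np.degrees(np.arctan2(z_[1],z_[0])); e=(yaw-hd+180)%360-180
    # target orientation: y down, z heading yaw
    a=np.radians(yaw); Rt=np.array([[np.sin(a),0,np.cos(a)],[-np.cos(a),0,np.sin(a)],[0,-1,0.]])
    w=cv2.Rodrigues(R.T@Rt)[0].ravel()
    print('p',p.round(4),'yaw',hd.round(2),'F',o['contact_force'].round(1),'w',round(o['gripper_width'],3),'t',round(o['t'],2))
    print('  to go units: now axes',(R.T@d/.06).round(3),' after turn',(Rt.T@d/.06).round(3),'turn',(np.degrees(w)/8).round(3))
E
python3 -c "
from h import *
go(.532,-.0705,.30)"
```

```text
p [ 0.5003 -0.1105  0.4167] yaw 0.06 F [ 1.2 -0.6  0.2] w 1.0 t 5.2
  to go units: now axes [-0.667  1.945  0.527]  after turn [-0.666  1.945  0.528] turn [-0.007  0.008  0.006]
```

>>> apply_moves --pt "-0.3 0.5 0.3 0 0 0 0" --pt "0 0.5 0 0 0 0 0" --pt "0 0.5 0 0 0 0 0" --pt "0 0.5 0 0 0 0 0" --pt "0 0.5 0 0 0 0 0" --pt "0 0.5 0 0 0 0 0" --pt "0 0.5 0 0 0 0 0" --pt "0 0.5 0 0 0 0 0" --pt "0 0 0 0 0 0 0" --pt "0 0 0 0 0 0 0"

```text
t: 6.45
ee_pos: [0.5186, -0.0942, 0.1772]
orientation: [[0.002, 0.001, 1.0], [-1.0, -0.0, 0.002], [0.0, -1.0, 0.001]]
contact_force: [0.5, 0.1, -0.3]
gripper_width: 1.001
```

```bash
python3 -c "
from h import *
go(.532,-.0705,.03)
c=cam('wrist','w1.png'); P=cloud(c); hi=cv2.cvtColor(c['image'],cv2.COLOR_RGB2HSV)
b=(hi[...,0]>100)&(hi[...,0]<120)&(hi[...,1]>150)&(hi[...,2]>90)&(P[...,2]>.024)&(P[...,2]<.04)
print(b.sum(),P[b].min(0),P[b].max(0),cv2.minEnclosingCircle((P[b][:,:2]*1000).astype(np.float32)))
"
```

```text
p [ 0.5186 -0.0942  0.1772] yaw 0.1 F [ 0.5  0.1 -0.3] w 1.001 t 6.45
  to go units: now axes [-0.394  2.454  0.22 ]  after turn [-0.394  2.453  0.223] turn [-0.011  0.012  0.001]
1873 [ 0.50059781 -0.10283883  0.0240072 ] [ 0.56366432 -0.04009765  0.03229247] ((531.92822265625, -71.7923812866211), 31.74784278869629)
```

View pics/w1.png

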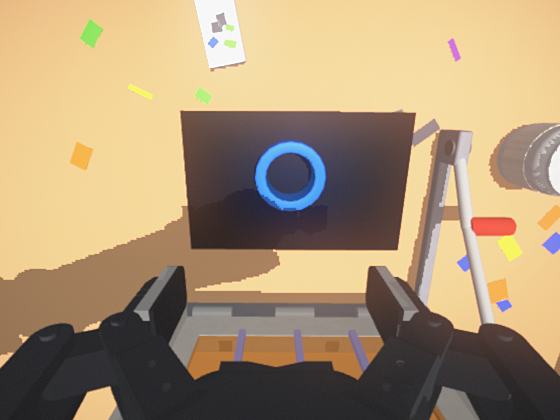

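>>> apply_moves --pt "-0.38 0 0.22 0 0 0 0" --pt "0 0.5 0 0 0 0 0" --pt "0 0.5 0 0 0 0 0" --pt "0 0.5 0 0 0 0 0" --pt "0 0.5 0 0 0 0 0" --pt "0 0.25 0 0 0 0 0" --pt "0 0 0 0 0 0 0" --pt "0 0 0 0 0 0 0" --pt "0 0 0 0 0 0 0" --pt "0 0 0 0 0 0 0"

```text
t: 7.75
ee_pos: [0.5314, -0.0715, 0.042]
orientation: [[0.002, 0.001, 1.0], [-1.0, -0.0, 0.002], [0.0, -1.0, 0.001]]
contact_force: [-0.3, 0.0, -0.4]
gripper_width: 1.0
```

```bash
python3 -c "
from h import *
go(.532,-.0715,.02)
c=cam('side','s2.png'); P=cloud(c)"
```

```text
p [ 0.5314 -0.0715  0.042 ] yaw 0.09 F [-0.3  0.  -0.4] w 1.0 t 7.75
  to go units: now axes [0.001 0.367 0.009]  after turn [0.001 0.367 0.01 ] turn [-0.009  0.011  0.001]
```

>>> apply_moves --pt "0 0.17 0 0 0 0 0" --pt "0 0.16 0 0 0 0 0" --pt "0 0 0 0 0 0 0" --pt "0 0 0 0 0 0 1" --pt "0 0 0 0 0 0 1" --pt "0 0 0 0 0 0 1" --pt "0 0 0 0 0 0 1" --pt "0 0 0 0 0 0 1" --pt "0 0 0 0 0 0 1" --pt "0 0 0 0 0 0 1"

```text
t: 9.05
ee_pos: [0.5309, -0.0712, 0.0221]
orientation: [[0.002, 0.0, 1.0], [-1.0, -0.0, 0.002], [0.0, -1.0, 0.0]]
contact_force: [-0.3, 0.5, 6.3]
gripper_width: 0.739
```

>>> apply_moves --pt "0 0 0 0 0 0 1" --pt "0 0 0 0 0 0 1" --pt "0 -0.3 0 0 0 0 1" --pt "0 -0.7 0 0 0 0 1" --pt "0 -0.8 0 0 0 0 1" --pt "0 -0.4 0 0 0 0 1" --pt "0 0 0 0 0 0 1" --pt "0 0 0 0 0 0 1" --pt "0 0 0 0 0 0 1" --pt "0 0 0 0 0 0 1"

```text
t: 10.3
ee_pos: [0.5304, -0.0712, 0.1524]
orientation: [[0.002, -0.002, 1.0], [-1.0, 0.0, 0.002], [-0.0, -1.0, -0.002]]
contact_force: [0.5, -0.6, -0.7]
gripper_width: 0.734
```

```bash
python3 -c "
from h import *
go(.443,.371,.15)"
```

```text
p [ 0.5304 -0.0712  0.1524] yaw 0.12 F [ 0.5 -0.6 -0.7] w 0.734 t 10.3
  to go units: now axes [-7.373  0.046 -1.441]  after turn [-7.37   0.04  -1.456] turn [ 0.015  0.014 -0.002]
```

>>> apply_moves --pt "-0.5 0 -0.1 0 0 0 1" --pt "-0.9 0 -0.18 0 0 0 1" --pt "-0.9 0 -0.18 0 0 0 1" --pt "-0.9 0 -0.18 0 0 0 1" --pt "-0.9 0 -0.18 0 0 0 1" --pt "-0.9 0 -0.18 0 0 0 1" --pt "-0.9 0 -0.18 0 0 0 1" --pt "-0.9 0 -0.18 0 0 0 1" --pt "-0.5 0 -0.1 0 0 0 1" --pt "0 0 0 0 0 0 1"

```text
t: 11.55
ee_pos: [0.441, 0.3704, 0.1532]
orientation: [[0.007, -0.001, 1.0], [-1.0, 0.002, 0.007], [-0.002, -1.0, -0.001]]
contact_force: [0.2, -0.6, -0.8]
gripper_width: 0.736
```

```bash
python3 -c "
from h import *
go(.443,.371,.024)"
```

```text
p [0.441  0.3704 0.1532] yaw 0.42 F [ 0.2 -0.6 -0.8] w 0.736 t 11.55
  to go units: now axes [-0.005  2.154  0.035]  after turn [-0.011  2.154  0.033] turn [ 0.005  0.053 -0.018]
```

Lower, release, and rise.

>>> apply_moves --pt "0 0.5 0.03 0 0 0 1" --pt "0 0.5 0 0 0 0 1" --pt "0 0.5 0 0 0 0 1" --pt "0 0.35 0 0 0 0 1" --pt "0 0.2 0 0 0 0 1" --pt "0 0.08 0 0 0 0 1" --pt "0 0 0 0 0 0 1" --pt "0 0 0 0 0 0 0.1" --pt "0 0 0 0 0 0 0" --pt "0 0 0 0 0 0 0"

```text
t: 12.8
ee_pos: [0.4447, 0.3667, 0.0262]
orientation: [[0.002, 0.001, 1.0], [-1.0, 0.001, 0.002], [-0.001, -1.0, 0.001]]
contact_force: [-0.0, 0.7, 0.7]
gripper_width: 0.997
```

>>> apply_moves --pt "0 0 0 0 0 0 0" --pt "0 0 0 0 0 0 0" --pt "0 -0.3 0 0 0 0 0" --pt "0 -0.6 0 0 0 0 0" --pt "0 -0.8 0 0 0 0 0" --pt "0 -0.5 0 0 0 0 0" --pt "0 0 0 0 0 0 0" --pt "0 0 0 0 0 0 0" --pt "0 0 0 0 0 0 0" --pt "0 0 0 0 0 0 0"

```text
t: 14.05
ee_pos: [0.4439, 0.3661, 0.1567]
orientation: [[0.002, -0.002, 1.0], [-1.0, -0.001, 0.002], [0.001, -1.0, -0.002]]
contact_force: [0.1, 0.7, -0.7]
gripper_width: 1.001
```

```bash
cat >> h.py <<'E'
def tape(n):
    c=cam(n); P=cloud(c); hi=cv2.cvtColor(c['image'],cv2.COLOR_RGB2HSV)
    b=(hi[...,0]>100)&(hi[...,0]<120)&(hi[...,1]>140)&(hi[...,2]>80)&(P[...,2]>.024)&(P[...,2]<.036)&(abs(P[...,0]-.45)<.25)&(P[...,1]<.55)&(P[...,1]>-.2)
    m=b.astype(np.uint8); k,L,st,_=cv2.connectedComponentsWithStats(m)
    if k>1:
        i=1+st[1:,4].argmax(); print(n,'tape',st[i,4],cv2.minEnclosingCircle((P[L==i][:,:2]*1000).astype(np.float32)))
E
python3 -c "
from h import *
go(.466,.21,.1,21)
tape('scene'); tape('side')
for n in ['scene','side']:
    c=cam(n); print([q for q in rects(white(ortho(c,.01)),1500,3000)])"
```

```text
p [0.4439 0.3661 0.1567] yaw 0.11 F [ 0.1  0.7 -0.7] w 1.001 t 14.05
  to go units: now axes [2.601 0.947 0.365]  after turn [ 2.561  0.944 -0.588] turn [ 0.014 -2.611  0.007]
scene tape 107 ((448.3460693359375, 364.7767639160156), 33.30769729614258)
side tape 311 ((444.7101135253906, 367.8789978027344), 31.641096115112305)
[(0.7375, -0.0445, 59, 57, np.float32(0.0)), (0.6018, 0.2293, 67, 37, np.float32(71.0)), (0.4711, 0.0571, 67, 37, np.float32(100.5)), (0.4684, 0.21, 67, 36, np.float32(110.6)), (0.4417, -0.1818, 84, 34, np.float32(179.0))]
[(0.7197, -0.1769, 260, 26, np.float32(104.4)), (0.4696, 0.0574, 71, 36, np.float32(100.9)), (0.4668, 0.2096, 70, 36, np.float32(111.5))]
```

>>> apply_moves --pt "0.6 0 0.05 0 -0.33 0 0.2" --pt "0.6 0 0.05 0 -0.33 0 0.3" --pt "0.6 0 0.05 0 -0.33 0 0.4" --pt "0.6 0 0.05 0 -0.33 0 0.4" --pt "0.6 0 0.05 0 0 0 0.4" --pt "0.6 0 0.05 0 0 0 0.4" --pt "0.6 0.3 0 0 0 0 0.4" --pt "0.6 0.3 0 0 0 0 0.4" --pt "0.3 0.3 0 0 0 0 0.4" --pt "0 0 0 0 0 0 0.4"

```text
t: 15.5
ee_pos: [0.5017, 0.0639, 0.1026]
orientation: [[0.182, -0.003, 0.983], [-0.983, -0.001, 0.182], [0.001, -1.0, -0.003]]
contact_force: [-0.1, 0.7, -0.7]
gripper_width: 0.604
```

```bash
cat >> h.py <<'E'
def tiles(n='wrist'):
    c=cam(n); P=cloud(c); hi=cv2.cvtColor(c['image'],cv2.COLOR_RGB2HSV)
    o=ortho(c,.01); print(n,[q for q in rects(white(o),1500,3200)])
E
python3 -c "
from h import *
go(.470,.057,.06,10.5)
tiles()"
```

```text
p [0.5017 0.0639 0.1026] yaw 10.47 F [-0.1  0.7 -0.7] w 0.604 t 15.5
  to go units: now axes [ 0.017  0.711 -0.539]  after turn [ 0.017  0.709 -0.541] turn [ 0.022 -0.003  0.006]
wrist [(0.4709, 0.0564, 64, 33, np.float32(100.0))]
```

>>> apply_moves --pt "0.02 0 -0.52 0 -0.05 0 0.4" --pt "0 0.3 0 0 0 0 0.4" --pt "0 0.4 0 0 0 0 0.4" --pt "0 0.3 0 0 0 0 0.4" --pt "0 0.15 0 0 0 0 0.4" --pt "0 0.03 0 0 0 0 0.4" --pt "0 0 0 0 0 0 0.4" --pt "0 0 0 0 0 0 0.4" --pt "0 0 0 0 0 0 0.4" --pt "0 0 0 0 0 0 0.4"

```text
t: 16.8
ee_pos: [0.4721, 0.0588, 0.0331]
orientation: [[0.192, 0.0, 0.981], [-0.981, 0.0, 0.192], [-0.0, -1.0, 0.0]]
contact_force: [-0.8, -0.5, 1.1]
gripper_width: 0.603
```

```bash
python3 -c "
from h import *
go(.471,.0564,.022,10)"
```

```text
p [0.4721 0.0588 0.0331] yaw 11.04 F [-0.8 -0.5  1.1] w 0.603 t 16.8
  to go units: now axes [ 0.035  0.185 -0.026]  after turn [ 0.036  0.185 -0.025] turn [-0.003  0.13  -0.   ]
```

>>> apply_moves --pt "0.03 0.05 -0.02 0 0.1 0 0.45" --pt "0 0.04 0 0 0 0 0.5" --pt "0 0.03 0 0 0 0 0.5" --pt "0 0.02 0 0 0 0 0.5" --pt "0 0.02 0 0 0 0 0.5" --pt "0 0 0 0 0 0 0.5" --pt "0 0 0 0 0 0 0.5" --pt "0 0 0 0 0 0 0.5" --pt "0 0 0 0 0 0 0.5" --pt "0 0 0 0 0 0 0.5"

```text
t: 18.05
ee_pos: [0.4712, 0.0569, 0.0233]
orientation: [[0.178, 0.0, 0.984], [-0.984, -0.0, 0.178], [0.0, -1.0, 0.0]]
contact_force: [-0.0, -0.0, 0.5]
gripper_width: 0.502
```

```bash
python3 -c "
from h import *
go(.471,.0564,.02,10)"
```

```text
p [0.4712 0.0569 0.0233] yaw 10.26 F [-0.  -0.   0.5] w 0.502 t 18.05
  to go units: now axes [ 0.007  0.055 -0.004]  after turn [ 0.007  0.055 -0.004] turn [-0.     0.032  0.   ]
```

>>> apply_moves --pt "0 0.04 0 0 0 0 0.55" --pt "0 0.04 0 0 0 0 0.55" --pt "0 0 0 0 0 0 0.55" --pt "0 0 0 0 0 0 0.55" --pt "0 0 0 0 0 0 0.55" --pt "0 0 0 0 0 0 0.55" --pt "0 0 0 0 0 0 0.55" --pt "0 0 0 0 0 0 0.55" --pt "0 0 0 0 0 0 0.55" --pt "0 0 0 0 0 0 0.55"

```text
t: 19.3
ee_pos: [0.4711, 0.0569, 0.0185]
orientation: [[0.178, -0.0, 0.984], [-0.984, 0.0, 0.178], [-0.0, -1.0, -0.0]]
contact_force: [-0.6, 0.1, 0.3]
gripper_width: 0.451
```

```bash
python3 -c "
from h import *
go(.471,.0564,.015,10)"
```

```text
p [0.4711 0.0569 0.0185] yaw 10.26 F [-0.6  0.1  0.3] w 0.451 t 19.3
  to go units: now axes [ 0.007  0.058 -0.004]  after turn [ 0.007  0.058 -0.004] turn [ 0.     0.033 -0.   ]
```

>>> apply_moves --pt "0 0 0 0 0 0 0.6" --pt "0 0 0 0 0 0 0.65" --pt "0 0 0 0 0 0 0.7" --pt "0 0 0 0 0 0 0.8" --pt "0 0 0 0 0 0 1" --pt "0 0 0 0 0 0 1" --pt "0 0 0 0 0 0 1" --pt "0 0 0 0 0 0 1" --pt "0 0 0 0 0 0 1" --pt "0 0 0 0 0 0 1"

```text
t: 20.55
ee_pos: [0.4711, 0.0569, 0.0188]
orientation: [[0.178, 0.0, 0.984], [-0.984, -0.0, 0.178], [0.0, -1.0, 0.0]]
contact_force: [-0.0, -0.4, 5.0]
gripper_width: 0.351
```

```bash
python3 -c "
from h import *
go(.479,-.07,.0185,0)"
```

```text
p [0.4711 0.0569 0.0188] yaw 10.26 F [-0.  -0.4  5. ] w 0.351 t 20.55
  to go units: now axes [ 2.104  0.006 -0.247]  after turn [2.115 0.006 0.132] turn [-1.000e-03  1.282e+00  1.000e-03]
```

>>> apply_moves --pt "0 0 0 0 0.32 0 1" --pt "0 0 0 0 0.32 0 1" --pt "0 0 0 0 0.32 0 1" --pt "0 0 0 0 0.32 0 1" --pt "0.1 0 0 0 0 0 1" --pt "0.2 0 0.02 0 0 0 1" --pt "0.3 0 0.02 0 0 0 1" --pt "0.3 0 0.02 0 0 0 1" --pt "0.2 0 0.02 0 0 0 1" --pt "0 0 0 0 0 0 1"

```text
t: 21.8
ee_pos: [0.4768, -0.0105, 0.0188]
orientation: [[-0.001, 0.002, 1.0], [-1.0, -0.0, -0.001], [0.0, -1.0, 0.002]]
contact_force: [0.3, -1.5, 4.4]
gripper_width: 0.347
```

```bash
python3 -c "
from h import *
go(.479,-.07,.0185,0)"
```

```text
p [ 0.4768 -0.0105  0.0188] yaw -0.06 F [ 0.3 -1.5  4.4] w 0.347 t 21.8
  to go units: now axes [0.992 0.006 0.038]  after turn [0.992 0.006 0.037] turn [-0.011 -0.007  0.003]
```

Good: flat and held. I finish this slide and open partly.

>>> apply_moves --pt "0.2 0 0.02 0 0 0 1" --pt "0.3 0 0.02 0 0 0 1" --pt "0.3 0 0 0 0 0 1" --pt "0.19 0 0 0 0 0 1" --pt "0 0 0 0 0 0 1" --pt "0 0 0 0 0 0 1" --pt "0 0 0 0 0 0 0.5" --pt "0 0 0 0 0 0 0.5" --pt "0 0 0 0 0 0 0.5" --pt "0 0 0 0 0 0 0.5"

```text
t: 23.05
ee_pos: [0.4782, -0.0684, 0.0184]
orientation: [[0.001, -0.0, 1.0], [-1.0, 0.0, 0.001], [-0.0, -1.0, -0.0]]
contact_force: [-0.9, -0.5, -0.2]
gripper_width: 0.5
```

>>> apply_moves --pt "0 -0.15 0 0 0 0 0.5" --pt "0 -0.4 0 0 0 0 0.5" --pt "0 -0.6 0 0 0 0 0.5" --pt "0 -0.5 0 0 0 0 0.5" --pt "-0.4 0 -0.1 0 -0.5 0 0.5" --pt "-0.8 0 0 0 -0.5 0 0.5" --pt "-0.8 0 0 0 -0.5 0 0.5" --pt "-0.8 0 0 0 -0.5 0 0.5" --pt "-0.7 0 0 0 -0.6 0 0.5" --pt "0 0 0 0 0 0 0.5"

```text
t: 24.3
ee_pos: [0.44, 0.1422, 0.1184]
orientation: [[0.362, 0.001, 0.932], [-0.932, 0.003, 0.362], [-0.002, -1.0, 0.002]]
contact_force: [0.3, -0.1, -0.1]
gripper_width: 0.501
```

```bash
python3 -c "
from h import *
go(.4675,.21,.06,21)
tiles();tiles('side')"
```

```text
p [0.44   0.1422 0.1184] yaw 21.25 F [ 0.3 -0.1 -0.1] w 0.501 t 24.3
  to go units: now axes [-0.885  0.977  0.835]  after turn [-0.891  0.973  0.833] turn [-0.015  0.031 -0.015]
wrist [(0.6014, 0.2271, 64, 32, np.float32(73.5)), (0.4684, 0.2078, 64, 32, np.float32(111.4))]
side [(0.5988, 0.2292, 68, 39, np.float32(74.7)), (0.478, -0.0695, 67, 34, np.float32(90.0)), (0.4667, 0.2096, 70, 35, np.float32(111.3))]
```

>>> apply_moves --pt "-0.5 0 0.5 0 0.03 0 0.5" --pt "-0.37 0.2 0.34 0 0 0 0.5" --pt "0 0.4 0 0 0 0 0.5" --pt "0 0.3 0 0 0 0 0.5" --pt "0 0.1 0 0 0 0 0.5" --pt "0 0 0 0 0 0 0.5" --pt "0 0 0 0 0 0 0.5" --pt "0 0 0 0 0 0 0.5" --pt "0 0 0 0 0 0 0.5" --pt "0 0 0 0 0 0 0.5"

```text
t: 25.65
ee_pos: [0.4695, 0.2049, 0.0577]
orientation: [[0.352, 0.0, 0.936], [-0.936, 0.0, 0.352], [-0.0, -1.0, 0.0]]
contact_force: [-0.4, -0.1, -0.5]
gripper_width: 0.502
```

```bash
python3 -c "
from h import *
go(.468,.2085,.0185,21.3)
tiles()"
```

```text
p [0.4695 0.2049 0.0577] yaw 20.58 F [-0.4 -0.1 -0.5] w 0.502 t 25.65
  to go units: now axes [-0.064  0.653 -0.003]  after turn [-0.064  0.653 -0.002] turn [-0.003 -0.09  -0.   ]
wrist [(0.6011, 0.2274, 64, 33, np.float32(73.6)), (0.4683, 0.2087, 65, 32, np.float32(111.3))]
```

>>> apply_moves --pt "-0.06 0.2 0 0 -0.09 0 0.5" --pt "0 0.2 0 0 0 0 0.5" --pt "0 0.15 0 0 0 0 0.5" --pt "0 0.08 0 0 0 0 0.5" --pt "0 0.02 0 0 0 0 0.5" --pt "0 0 0 0 0 0 0.5" --pt "0 0 0 0 0 0 0.5" --pt "0 0 0 0 0 0 0.65" --pt "0 0 0 0 0 0 0.8" --pt "0 0 0 0 0 0 1"

```text
t: 26.95
ee_pos: [0.4684, 0.2083, 0.0191]
orientation: [[0.363, 0.001, 0.932], [-0.932, 0.0, 0.363], [0.0, -1.0, 0.001]]
contact_force: [-0.7, -0.5, 5.5]
gripper_width: 0.354
```

>>> apply_moves --pt "0 0 0 0 0 0 1" --pt "0 0 0 0 0 0 1" --pt "0 0 0 0 0.35 0 1" --pt "0 0 0 0 0.45 0 1" --pt "0 0 0 0 0.45 0 1" --pt "0 0 0 0 0.45 0 1" --pt "0 0 0 0 0.45 0 1" --pt "0 0 0 0 0.4 0 1" --pt "0 0 0 0 0.1 0 1" --pt "0 0 0 0 0 0 1"

```text
t: 28.2
ee_pos: [0.4687, 0.2087, 0.0191]
orientation: [[0.001, 0.001, 1.0], [-1.0, 0.001, 0.001], [-0.001, -1.0, 0.001]]
contact_force: [-0.5, -0.1, 5.9]
gripper_width: 0.355
```

```bash
python3 -c "
from h import *
go(.47,.05,.0185,0); go(.539,-.07,.0185,0)"
```

```text
p [0.4687 0.2087 0.0191] yaw 0.08 F [-0.5 -0.1  5.9] w 0.355 t 28.2
  to go units: now axes [2.644 0.008 0.018]  after turn [2.644 0.01  0.021] turn [-0.01   0.009 -0.006]
p [0.4687 0.2087 0.0191] yaw 0.08 F [-0.5 -0.1  5.9] w 0.355 t 28.2
  to go units: now axes [4.646 0.008 1.165]  after turn [4.644 0.01  1.171] turn [-0.01   0.009 -0.006]
```

>>> apply_moves --pt "0.1 0 0 0 0 0 1" --pt "0.25 0 0 0 0 0 1" --pt "0.35 0 0 0 0 0 1" --pt "0.35 0 0 0 0 0 1" --pt "0.35 0 0 0 0 0 1" --pt "0.35 0 0 0 0 0 1" --pt "0.35 0 0 0 0 0 1" --pt "0.35 0 0 0 0 0 1" --pt "0.2 0 0.15 0 0 0 1" --pt "0.1 0 0.2 0 0 0 1"

```text
t: 29.45
ee_pos: [0.4847, 0.0436, 0.0191]
orientation: [[0.003, -0.006, 1.0], [-1.0, 0.0, 0.003], [-0.0, -1.0, -0.006]]
contact_force: [-9.0, 5.5, 18.4]
gripper_width: 0.35
```

>>> apply_moves --pt "0 0 0.25 0 0 0 1" --pt "0 0 0.3 0 0 0 1" --pt "0 0 0.2 0 0 0 1" --pt "0.1 0 0.05 0 0 0 1" --pt "0.25 0 0 0 0 0 1" --pt "0.3 0 0 0 0 0 1" --pt "0.3 0 0 0 0 0 1" --pt "0.3 0 0 0 0 0 1" --pt "0.1 0 0 0 0 0 1" --pt "0 0 0 0 0 0 1"

```text
t: 30.7
ee_pos: [0.538, -0.0381, 0.0191]
orientation: [[0.001, 0.002, 1.0], [-1.0, 0.001, 0.001], [-0.001, -1.0, 0.002]]
contact_force: [0.5, 0.9, 7.8]
gripper_width: 0.354
```

```bash
python3 -c "
from h import *
go(.539,-.07,.0185,0)"
```

```text
p [ 0.538  -0.0381  0.0191] yaw 0.05 F [0.5 0.9 7.8] w 0.354 t 30.7
  to go units: now axes [0.532 0.01  0.017]  after turn [0.532 0.01  0.017] turn [-0.012  0.006 -0.006]
```

>>> apply_moves --pt "0.2 0 0.02 0 0 0 1" --pt "0.2 0 0 0 0 0 1" --pt "0.13 0 0 0 0 0 1" --pt "0 0 0 0 0 0 1" --pt "0 0 0 0 0 0 1" --pt "0 0 0 0 0 0 0.5" --pt "0 0 0 0 0 0 0.5" --pt "0 0 0 0 0 0 0.5" --pt "0 -0.1 0 0 0 0 0.5" --pt "0 -0.3 0 0 0 0 0.5"

```text
t: 31.95
ee_pos: [0.5381, -0.0694, 0.0423]
orientation: [[0.002, -0.002, 1.0], [-1.0, -0.0, 0.002], [0.0, -1.0, -0.002]]
contact_force: [0.7, 0.4, 0.6]
gripper_width: 0.501
```

>>> apply_moves --pt "0 -0.7 0 0 0 0 0.5" --pt "0 -0.7 0 0 0 0 0.5" --pt "-0.5 0 0.1 0 0.3 0 0.5" --pt "-0.8 0 0.2 0 0.4 0 0.5" --pt "-0.8 0 0.2 0 0.4 0 0.5" --pt "-0.8 0 0.2 0 0.4 0 0.5" --pt "-0.8 0 0.2 0 0.4 0 0.5" --pt "-0.5 0 0.2 0 0.2 0 0.5" --pt "0 0 0 0 0 0 0.5" --pt "0 0 0 0 0 0 0.5"

```text
t: 33.2
ee_pos: [0.6346, 0.1694, 0.1262]
orientation: [[-0.288, -0.002, 0.958], [-0.958, -0.002, -0.288], [0.002, -1.0, -0.001]]
contact_force: [0.0, -0.3, 0.8]
gripper_width: 0.496
```

```bash
python3 -c "
from h import *
go(.601,.228,.0185,-16.4)
tiles();tiles('scene');tiles('side');tape('side')"
```

```text
p [0.6346 0.1694 0.1262] yaw -16.71 F [ 0.  -0.3  0.8] w 0.496 t 33.2
  to go units: now axes [-0.778  1.794 -0.815]  after turn [-0.779  1.795 -0.812] turn [ 0.007 -0.039  0.014]
wrist [(0.6017, 0.2273, 64, 32, np.float32(73.4))]
scene [(0.7375, -0.0445, 59, 57, np.float32(0.0)), (0.602, 0.229, 68, 37, np.float32(71.6)), (0.5405, -0.068, 64, 33, np.float32(90.0)), (0.4805, -0.07, 64, 33, np.float32(90.0)), (0.4417, -0.1818, 84, 34, np.float32(179.0))]
side [(0.7213, -0.1777, 258, 23, np.float32(104.4)), (0.5988, 0.2292, 68, 39, np.float32(74.7)), (0.538, -0.0675, 67, 34, np.float32(90.0)), (0.4777, -0.0696, 67, 34, np.float32(91.0))]
side tape 437 ((424.9046630859375, 345.2041320800781), 31.814937591552734)
```

>>> apply_moves --pt "-0.4 0 -0.4 0 0 0 0.5" --pt "-0.38 0 -0.4 0 0 0 0.5" --pt "0 0.3 0 0 0 0 0.5" --pt "0 0.4 0 0 0 0 0.5" --pt "0 0.3 0 0 0 0 0.5" --pt "0 0.1 0 0 0 0 0.5" --pt "0 0 0 0 0 0 0.5" --pt "0 0 0 0 0 0 0.5" --pt "0 0 0 0 0 0 0.5" --pt "0 0 0 0 0 0 0.5"

```text
t: 34.65
ee_pos: [0.6032, 0.2294, 0.061]
orientation: [[-0.287, 0.001, 0.958], [-0.958, 0.0, -0.287], [-0.001, -1.0, 0.001]]
contact_force: [0.8, 0.2, 0.1]
gripper_width: 0.503
```

```bash
python3 -c "
from h import *
tiles()
go(.6017,.2278,.0185,-16.4)"
```

```text
wrist []
p [0.6031 0.2294 0.0609] yaw -16.7 F [ 0.2 -0.3 -0.2] w 0.5 t 34.7
  to go units: now axes [ 0.032  0.707 -0.015]  after turn [ 0.031  0.707 -0.015] turn [-0.004 -0.038 -0.003]
```

>>> apply_moves --pt "0.03 0.2 -0.02 0 0 0 0.5" --pt "0 0.2 0 0 0 0 0.5" --pt "0 0.18 0 0 0 0 0.5" --pt "0 0.1 0 0 0 0 0.5" --pt "0 0.02 0 0 0 0 0.5" --pt "0 0 0 0 0 0 0.5" --pt "0 0 0 0 0 0 0.5" --pt "0 0 0 0 0 0 0.65" --pt "0 0 0 0 0 0 0.8" --pt "0 0 0 0 0 0 1"

```text
t: 35.95
ee_pos: [0.6016, 0.2281, 0.0192]
orientation: [[-0.287, 0.001, 0.958], [-0.958, 0.0, -0.287], [-0.001, -1.0, 0.001]]
contact_force: [-1.0, -0.6, 5.9]
gripper_width: 0.355
```

>>> apply_moves --pt "0 0 0 0 0 0 1" --pt "0 0 0 0 0 0 1" --pt "0 0 0 0 -0.3 0 1" --pt "0 0 0 0 -0.4 0 1" --pt "0 0 0 0 -0.4 0 1" --pt "0 0 0 0 -0.4 0 1" --pt "0 0 0 0 -0.4 0 1" --pt "0 0 0 0 -0.2 0 1" --pt "0 0 0 0 0 0 1" --pt "0 0 0 0 0 0 1"

```text
t: 37.2
ee_pos: [0.6019, 0.2285, 0.0192]
orientation: [[0.002, 0.002, 1.0], [-1.0, 0.001, 0.002], [-0.001, -1.0, 0.002]]
contact_force: [-0.0, 0.2, 5.9]
gripper_width: 0.353
```

```bash
python3 -c "
from h import *
go(.599,-.07,.0185,0)"
```

```text
p [0.6019 0.2285 0.0192] yaw 0.12 F [-0.   0.2  5.9] w 0.353 t 37.2
  to go units: now axes [ 4.975  0.007 -0.059]  after turn [ 4.975  0.012 -0.049] turn [-0.012  0.015 -0.008]
```

>>> apply_moves --pt "0.1 0 0.05 0 0 0 1" --pt "0.25 0 0.1 0 0 0 1" --pt "0.35 0 0.1 0 0 0 1" --pt "0.35 0 0 0 0 0 1" --pt "0.35 0 0 0 0 0 1" --pt "0.35 0 0 0 0 0 1" --pt "0.35 0 0 0 0 0 1" --pt "0.35 0 0 0 0 0 1" --pt "0.35 0 -0.1 0 0 0 1" --pt "0.25 0 -0.1 0 0 0 1"

```text
t: 38.45
ee_pos: [0.6066, 0.0439, 0.0192]
orientation: [[0.0, 0.004, 1.0], [-1.0, 0.002, 0.0], [-0.002, -1.0, 0.004]]
contact_force: [1.9, 4.1, 5.4]
gripper_width: 0.351
```

>>> apply_moves --pt "0.25 0 -0.05 0 0 0 1" --pt "0.3 0 0 0 0 0 1" --pt "0.35 0 0 0 0 0 1" --pt "0.35 0 0 0 0 0 1" --pt "0.3 0 0 0 0 0 1" --pt "0.2 0 0 0 0 0 1" --pt "0 0 0 0 0 0 1" --pt "0 0 0 0 0 0 1" --pt "0 0 0 0 0 0 1" --pt "0 0 0 0 0 0 1"

```text
t: 39.7
ee_pos: [0.6028, -0.0623, 0.0192]
orientation: [[-0.0, 0.002, 1.0], [-1.0, -0.002, -0.0], [0.002, -1.0, 0.002]]
contact_force: [0.3, 0.5, 7.4]
gripper_width: 0.352
```

```bash
python3 -c "
from h import *
go(.599,-.07,.0185,0)"
```

```text
p [ 0.6028 -0.0623  0.0192] yaw -0.01 F [0.3 0.5 7.4] w 0.352 t 39.7
  to go units: now axes [ 0.128  0.012 -0.063]  after turn [ 0.128  0.012 -0.063] turn [-0.014 -0.001  0.011]
```

>>> apply_moves --pt "0.08 0 -0.04 0 0 0 1" --pt "0.04 0 -0.02 0 0 0 1" --pt "0 0 0 0 0 0 1" --pt "0 0 0 0 0 0 1" --pt "0 0 0 0 0 0 0.5" --pt "0 0 0 0 0 0 0.5" --pt "0 0 0 0 0 0 0.5" --pt "0 -0.15 0 0 0 0 0.5" --pt "0 -0.5 0 0 0 0 0.5" --pt "0 -0.7 0 0 0 0 0.5"

```text
t: 40.95
ee_pos: [0.5972, -0.0673, 0.0998]
orientation: [[0.002, -0.003, 1.0], [-1.0, 0.0, 0.002], [-0.0, -1.0, -0.003]]
contact_force: [0.7, -0.2, 0.4]
gripper_width: 0.5
```

>>> apply_moves --pt "-0.4 -0.8 -0.2 0 0 0 0.2" --pt "-0.8 -0.3 -0.35 0 0 0 0" --pt "-0.8 0 -0.35 0 0 0 0" --pt "-0.8 0 -0.35 0 0 0 0" --pt "-0.8 0 -0.35 0 0 0 0" --pt "-0.8 0 -0.35 0 0 0 0" --pt "-0.8 0 -0.35 0 0 0 0" --pt "-0.8 0 -0.35 0 0 0 0" --pt "-0.4 0 -0.2 0 0 0 0" --pt "0 0 0 0 0 0 0"

```text
t: 42.2
ee_pos: [0.425, 0.3191, 0.1663]
orientation: [[0.007, 0.0, 1.0], [-1.0, 0.002, 0.007], [-0.002, -1.0, 0.0]]
contact_force: [0.5, -1.0, 0.0]
gripper_width: 1.002
```

```bash
python3 -c "
from h import *
go(.425,.345,.08,0)
tiles('scene');tiles('side');tape('side');tape('scene')
c=cam('scene'); o=ortho(c,0); cv2.imwrite('pics/o3.png',o[...,::-1])
for n in ['scene','side']:
  c=cam(n)
  for l in ['glue','pencil','mat','tape_mid']: print(l,[(atz(c,d['pixel'],0).round(3)[:2],round(d['confidence'],2)) for d in r.mark_of(l,n)[:2]])"
```

```text
p [0.425  0.3191 0.1663] yaw 0.42 F [ 0.5 -1.   0. ] w 1.002 t 42.2
  to go units: now axes [-0.429  1.44   0.003]  after turn [-0.432  1.439  0.   ] turn [-0.003  0.052 -0.013]
scene [(0.7378, -0.0444, 59, 58, np.float32(5.7)), (0.743, 0.1912, 92, 52, np.float32(11.7)), (0.6006, -0.067, 64, 34, np.float32(91.2)), (0.5405, -0.0685, 63, 33, np.float32(90.0)), (0.4805, -0.07, 64, 33, np.float32(90.0)), (0.4417, -0.1818, 84, 34, np.float32(179.0))]
side [(0.5985, -0.0665, 69, 35, np.float32(90.0)), (0.538, -0.0675, 69, 34, np.float32(90.0)), (0.478, -0.0695, 69, 34, np.float32(90.0))]
side tape 440 ((424.81585693359375, 343.7818603515625), 32.235206604003906)
scene tape 116 ((429.1147155761719, 342.66705322265625), 32.556941986083984)
glue [(array([0.538, 0.138]), 0.47)]
pencil [(array([0.495, 0.287]), 0.48)]
mat [(array([0.445, 0.36 ]), 0.9)]
tape_mid [(array([0.412, 0.352]), 0.7)]
glue [(array([0.547, 0.152]), 0.49)]
pencil [(array([0.488, 0.281]), 0.72)]
mat [(array([0.431, 0.371]), 0.67)]
tape_mid [(array([0.435, 0.333]), 0.97)]
```

View pics/o3.png

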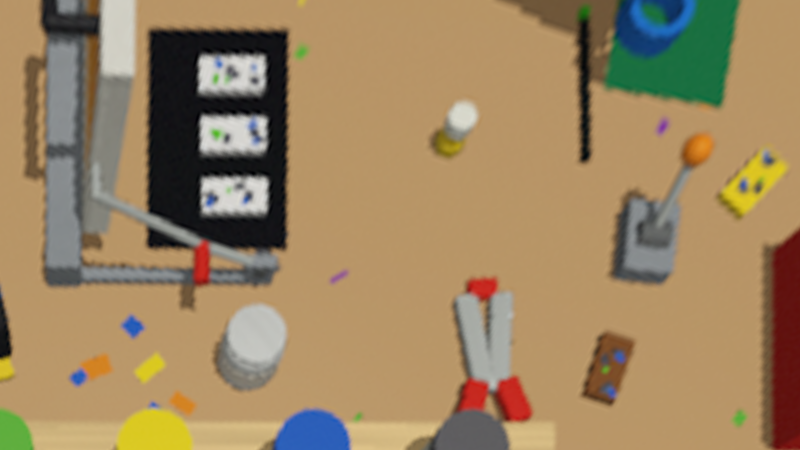

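>>> apply_moves --pt "-0.4 0.3 0 0 0.05 0 0" --pt "0 0.5 0 0 0 0 0" --pt "0 0.6 0 0 0 0 0" --pt "0 0.5 0 0 0 0 0" --pt "0 0.35 0 0 0 0 0" --pt "0 0.12 0 0 0 0 0" --pt "0 0 0 0 0 0 0" --pt "0 0 0 0 0 0 0.2" --pt "0 0 0 0 0 0 1" --pt "0 0 0 0 0 0 1"

```text
t: 44.2
ee_pos: [0.4268, 0.3409, 0.025]
orientation: [[-0.006, 0.002, 1.0], [-1.0, 0.001, -0.006], [-0.001, -1.0, 0.002]]
contact_force: [-1.2, -0.9, 7.0]
gripper_width: 0.728
```

>>> apply_moves --pt "0 0 0 0 0 0 1" --pt "0 0 0 0 0 0 1" --pt "0 0 0 0 0 0 1" --pt "0 0 0 0 0 0 1" --pt "0 -0.15 0 0 0 0 1" --pt "-0.2 0 0.1 0 0 0 1" --pt "-0.2 0 0.1 0 0 0 1" --pt "0 0 0 0 0 0 1" --pt "0 0 0 0 0 0 1" --pt "0 0 0 0 0 0 1"

```text
t: 45.45
ee_pos: [0.4381, 0.3637, 0.032]
orientation: [[-0.005, -0.001, 1.0], [-1.0, -0.001, -0.005], [0.001, -1.0, -0.001]]
contact_force: [-0.7, -0.1, -0.3]
gripper_width: 0.728
```

```bash
python3 -c "
from h import *
go(.438,.37,.024,0)"
```

```text
p [0.4381 0.3637 0.032 ] yaw -0.3 F [-0.7 -0.1 -0.3] w 0.728 t 45.45
  to go units: now axes [-0.106  0.133 -0.003]  after turn [-0.105  0.133 -0.002] turn [ 0.005 -0.038  0.008]
```

>>> apply_moves --pt "-0.1 0.06 0 0 0 0 1" --pt "0 0.06 0 0 0 0 1" --pt "0 0 0 0 0 0 1" --pt "0 0 0 0 0 0 0.1" --pt "0 0 0 0 0 0 0" --pt "0 0 0 0 0 0 0" --pt "0 0 0 0 0 0 0" --pt "0 -0.3 0 0 0 0 0" --pt "0 -0.8 0 0 0 0 0" --pt "0 -0.8 0 0 0 0 0"

```text
t: 46.7
ee_pos: [0.4384, 0.3702, 0.1412]
orientation: [[-0.005, -0.0, 1.0], [-1.0, -0.0, -0.005], [0.0, -1.0, -0.0]]
contact_force: [0.3, -0.7, 0.4]
gripper_width: 0.998
```

>>> apply_moves --pt "0.5 -1 0.3 0 -1 0 0.5" --pt "0.5 -1 0.3 0 -1 0 0.5" --pt "0 0 0 0 -1 0 0.5" --pt "0 0 0 0 -1 0 0.5" --pt "0 0 0 0 -1 0 0.5" --pt "0 0 0 0 -1 0 0.5" --pt "0 0 0 0 -1 0 0.5" --pt "0 0 0 0 -1 0 0.5" --pt "0 0 0 0 -1 0 0.5" --pt "0 0 0 0 -1 0 0.5"

```text
t: 47.95
ee_pos: [0.4741, 0.3183, 0.2482]
orientation: [[0.985, 0.001, 0.174], [-0.174, -0.001, 0.985], [0.001, -1.0, -0.0]]
contact_force: [-0.6, 0.2, 0.3]
gripper_width: 0.499
```

```bash
python3 -c "
from h import *
tape('side');tape('scene')
go(.702,-.104,.26,90)
print(r.get_obs()['joint_pos'].round(2))
c=cam('scene');P=cloud(c); m=(P[...,0]>.72)&(P[...,1]<.1)&(P[...,1]>-.25)&(P[...,2]>.09)&(P[...,2]<.4); print(P[m].min(0) if m.any() else 0)"
```

```text
side tape 479 ((438.1195373535156, 374.3960266113281), 32.051937103271484)
scene tape 121 ((441.5709228515625, 373.398681640625), 33.29922103881836)
p [0.4742 0.3183 0.2478] yaw 79.69 F [0.  0.1 0.6] w 0.502 t 48.05
  to go units: now axes [ 4.995 -0.202 -6.245]  after turn [ 3.797 -0.203 -7.038] turn [-0.000e+00 -1.289e+00  1.000e-03]
[ 0.06  0.61 -1.06  1.93  0.64  0.99  0.09]
[ 0.87042778 -0.24996999  0.09205529]
```

>>> apply_moves --pt "0 0 0 0 -0.7 0 0.5" --pt "0 0 0 0 -0.59 0 0.5" --pt "0.3 0 -0.6 0 0 0 0.5" --pt "0.5 0 -0.9 0 0 0 0.5" --pt "0.5 0 -0.95 0 0 0 0.5" --pt "0.5 0 -0.95 0 0 0 0.5" --pt "0.5 0 -0.95 0 0 0 0.5" --pt "0.5 0 -0.95 0 0 0 0.5" --pt "0.5 0 -0.95 0 0 0 0.5" --pt "0.4 0 -0.6 0 0 0 0.5"

```text
t: 49.35
ee_pos: [0.6928, -0.0884, 0.2472]
orientation: [[1.0, -0.0, 0.006], [-0.006, -0.002, 1.0], [-0.0, -1.0, -0.002]]
contact_force: [0.1, 0.2, -0.3]
gripper_width: 0.498
```

```bash
python3 -c "
from h import *
go(.702,-.104,.16,90)
c=cam('wrist','w4.png');P=cloud(c);hi=cv2.cvtColor(c['image'],cv2.COLOR_RGB2HSV)
k=((hi[...,0]<5)|(hi[...,0]>174))&(hi[...,1]>150)&(np.linalg.norm(P[...,:2]-[.70,-.10],axis=2)<.05)&(P[...,2]>.03)
print(P[k].mean(0),P[k].min(0),P[k].max(0),k.sum())"
```

```text
p [ 0.6928 -0.0884  0.2472] yaw 89.64 F [ 0.1  0.2 -0.3] w 0.498 t 49.35
  to go units: now axes [ 0.155  1.453 -0.257]  after turn [ 0.153  1.453 -0.261] turn [ 0.014 -0.045 -0.002]
[ 0.69684273 -0.10638686  0.06667504] [ 0.67965148 -0.11361003  0.06234788] [ 0.71425567 -0.1001185   0.06931424] 417
```

View pics/w4.png

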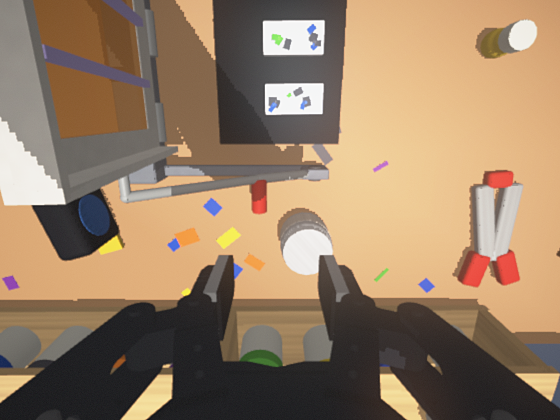

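>>> apply_moves --pt "0.12 0.3 -0.29 0 -0.05 0 0.5" --pt "0 0.5 0 0 0 0 0.5" --pt "0 0.6 0 0 0 0 0.5" --pt "0 0.5 0 0 0 0 0.5" --pt "0 0.35 0 0 0 0 0.5" --pt "0 0.15 0 0 0 0 0.5" --pt "0 0 0 0 0 0 0.5" --pt "0 0 0 0 0 0 0.5" --pt "0 0 0 0 0 0 0.5" --pt "0 0 0 0 0 0 0.5"

```text
t: 50.65
ee_pos: [0.6996, -0.1012, 0.1038]
orientation: [[1.0, 0.001, -0.007], [0.007, -0.0, 1.0], [0.001, -1.0, -0.0]]
contact_force: [-0.6, -0.1, -0.8]
gripper_width: 0.501
```

```bash
python3 -c "
from h import *
go(.700,-.1065,.059,90)"
```

```text
p [ 0.6996 -0.1012  0.1038] yaw 90.41 F [-0.6 -0.1 -0.8] w 0.501 t 50.65
  to go units: now axes [ 0.006  0.747 -0.088]  after turn [ 0.007  0.747 -0.088] turn [0.001 0.051 0.008]
```

>>> apply_moves --pt "0.01 0 -0.08 0 0.05 0 0.5" --pt "0 0.2 0 0 0 0 0.5" --pt "0 0.25 0 0 0 0 0.5" --pt "0 0.2 0 0 0 0 0.5" --pt "0 0.1 0 0 0 0 0.5" --pt "0 0 0 0 0 0 0.6" --pt "0 0 0 0 0 0 0.7" --pt "0 0 0 0 0 0 1" --pt "0 0 0 0 0 0 1" --pt "0 0 0 0 0 0 1"

```text
t: 51.9
ee_pos: [0.7002, -0.1066, 0.0588]
orientation: [[1.0, 0.001, 0.0], [-0.0, -0.001, 1.0], [0.001, -1.0, -0.001]]
contact_force: [-0.1, -2.2, 3.6]
gripper_width: 0.168
```

```bash
python3 -c "
from h import *
go(.700,-.1065,.059,90)"
```

```text
p [ 0.7002 -0.1066  0.0588] yaw 89.99 F [-0.1 -2.2  3.6] w 0.168 t 51.9
  to go units: now axes [-0.004 -0.004  0.001]  after turn [-0.004 -0.004  0.001] turn [ 0.008 -0.001  0.006]
```

>>> apply_moves --pt "0 -0.068 0.042 0 0 0 1" --pt "0 -0.083 0.058 0 0 0 1" --pt "0 -0.077 0.067 0 0 0 1" --pt "0 -0.072 0.073 0 0 0 1" --pt "0 -0.065 0.078 0 0 0 1" --pt "0 -0.058 0.083 0 0 0 1" --pt "0 -0.05 0.088 0 0 0 1" --pt "0 -0.042 0.093 0 0 0 1" --pt "0 0 0 0 0 0 1" --pt "0 0 0 0 0 0 1"

```text
t: 53.15
ee_pos: [0.7003, -0.0744, 0.0892]
orientation: [[1.0, 0.0, 0.002], [-0.002, -0.005, 1.0], [0.0, -1.0, -0.005]]
contact_force: [1.1, -7.3, 1.4]
gripper_width: 0.164
```

```bash
python3 -c "
from h import *
go(.700,-.0717,.091,90)
cam('side','s5.png')
a=cv2.imread('pics/s5.png')[80:290,190:470]; cv2.imwrite('pics/s5c.png',cv2.resize(a,None,fx=2.5,fy=2.5,interpolation=cv2.INTER_CUBIC))"
```

```text
p [ 0.7003 -0.0744  0.0892] yaw 89.87 F [ 1.1 -7.3  1.4] w 0.164 t 53.15
  to go units: now axes [-0.005 -0.03   0.045]  after turn [-0.005 -0.03   0.045] turn [ 0.034 -0.016  0.001]
```

View pics/s5c.png

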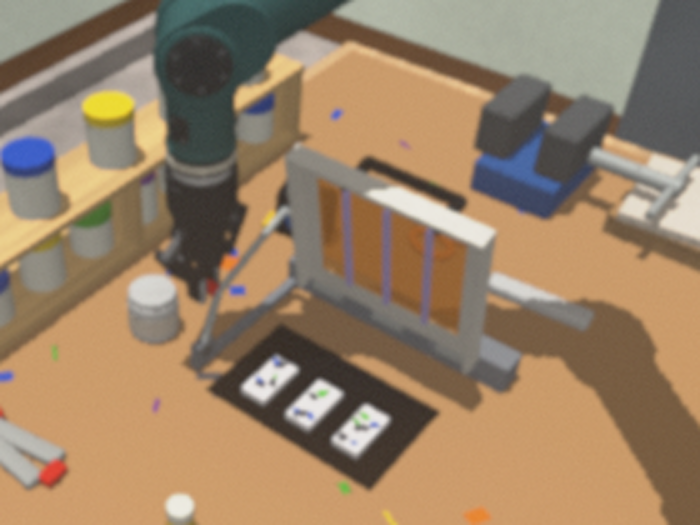

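The side view shows the knuckle lifted and the stay clearly bent; the tiles are unmoved. Release, rise, and look for the handle.

>>> apply_moves --pt "0 0 0 0 0 0 0.6" --pt "0 0 0 0 0 0 0.5" --pt "0 0 0 0 0 0 0.5" --pt "0 -0.3 0 0 0 0 0.5" --pt "0 -0.7 0 0 0 0 0.5" --pt "0 -0.9 0 0 0 0 0.5" --pt "0 -0.9 0 0 0 0 0.5" --pt "0 -0.9 0 0 0 0 0.5" --pt "0 -0.5 0 0 0 0 0.5" --pt "0 0 0 0 0 0 0.5"

```text
t: 54.45
ee_pos: [0.701, -0.0693, 0.3458]
orientation: [[1.0, 0.007, -0.001], [0.001, 0.001, 1.0], [0.007, -1.0, 0.001]]
contact_force: [0.1, -0.4, -0.4]
gripper_width: 0.501
```

```bash
cat > lid.py <<'E'
from h import *
go(.539,-.235,.32,90)
for n in ['scene','side','wrist']:
    c=cam(n);P=cloud(c)
    for d in r.silhouettes('lid_handle',n)[:2]:
        v=c['image'].max(2); m=d['mask']; p=P[m&(v<70)]; p=p[(p[:,2]>.05)&(p[:,1]<0)]
        print(n,round(d['confidence'],2),m.sum(),len(p),np.median(p,0).round(4) if len(p) else '', p.min(0).round(3) if len(p) else '',p.max(0).round(3) if len(p) else '')
    w=(c['image'].min(2)>120)&(abs(P[...,0]-.539)<.11)&(P[...,2]>.1)&(P[...,1]<.1)&(P[...,1]>-.3)
    if w.sum()>20:
        q=P[w]; print('  lid white pts y,z at top',q[np.argsort(q[:,2])[-30:]].mean(0).round(4))
E
python3 lid.py
```

```text
p [ 0.701  -0.0693  0.3458] yaw 90.07 F [ 0.1 -0.4 -0.4] w 0.501 t 54.45
  to go units: now axes [-2.706  0.408 -2.758]  after turn [-2.7    0.429 -2.761] turn [-0.006  0.009  0.05 ]
scene 0.72 2149 256 [ 0.5575 -0.2146  0.2251] [ 0.43  -0.226  0.061] [ 1.258 -0.179  1.07 ]
  lid white pts y,z at top [ 0.5078 -0.2197  0.6792]
side 0.73 4424 105 [ 0.5284 -0.2135  0.2247] [ 0.478 -0.219  0.221] [ 0.591 -0.202  0.229]
side 0.27 199 0   
  lid white pts y,z at top [ 0.5061 -0.1686  0.2428]
wrist 0.73 10297 2169 [ 0.5809 -0.2147  0.2256] [ 0.548 -0.225  0.218] [ 0.625 -0.072  0.465]
wrist 0.26 24123 2182 [ 0.5811 -0.2147  0.2257] [ 0.548 -0.225  0.218] [ 0.625 -0.072  0.465]
  lid white pts y,z at top [ 0.6248 -0.0721  0.4654]
```

>>> apply_moves --pt "-0.5 0 -0.5 0 0 0 0.65" --pt "-0.9 0 -0.8 0 0 0 0.65" --pt "-0.8 0 -0.7 0 0 0 0.65" --pt "-0.5 0.2 -0.4 0 0 0.05 0.65" --pt "0 0.2 0 0 0 0 0.65" --pt "0 0 0 0 0 0 0.65" --pt "0 0 0 0 0 0 0.65" --pt "0 0 0 0 0 0 0.65" --pt "0 0 0 0 0 0 0.65" --pt "0 0 0 0 0 0 0.65"

```text
t: 56.0
ee_pos: [0.5463, -0.2075, 0.3172]
orientation: [[1.0, -0.007, -0.001], [0.001, -0.0, 1.0], [-0.007, -1.0, -0.0]]
contact_force: [0.1, 0.7, -0.1]
gripper_width: 0.351
```

```bash
sed -i 's/go(.*/go(.539,-.2147,.218,90)/' lid.py; python3 lid.py
```

```text
p [ 0.5463 -0.2075  0.3172] yaw 90.05 F [ 0.1  0.7 -0.1] w 0.351 t 56.0
  to go units: now axes [-0.111  1.654 -0.12 ]  after turn [-0.122  1.653 -0.12 ] turn [ 0.     0.006 -0.047]
scene 0.86 1982 243 [ 0.5539 -0.2141  0.2253] [ 0.428 -0.224  0.063] [ 0.602 -0.179  0.32 ]
scene 0.55 178 0   
  lid white pts y,z at top [ 0.522  -0.2399  0.5771]
side 0.72 4609 100 [ 0.5289 -0.2136  0.2248] [ 0.48  -0.218  0.221] [ 0.591 -0.201  0.229]
  lid white pts y,z at top [ 0.5421 -0.1783  0.3413]
wrist 0.96 25120 3757 [ 0.5268 -0.2173  0.2268] [ 0.472 -0.226  0.213] [ 0.598 -0.181  0.443]
  lid white pts y,z at top [ 0.4725 -0.2085  0.4434]
```

>>> apply_moves --pt "-0.12 0.1 -0.13 0 0 -0.05 0.65" --pt "0 0.3 0 0 0 0 0.65" --pt "0 0.4 0 0 0 0 0.65" --pt "0 0.4 0 0 0 0 0.65" --pt "0 0.3 0 0 0 0 0.65" --pt "0 0.13 0 0 0 0 0.65" --pt "0 0 0 0 0 0 0.65" --pt "0 0 0 0 0 0 0.75" --pt "0 0 0 0 0 0 0.82" --pt "0 0 0 0 0 0 0.9"

```text
t: 57.55
ee_pos: [0.5393, -0.2171, 0.2202]
orientation: [[1.0, 0.001, 0.001], [-0.001, -0.003, 1.0], [0.001, -1.0, -0.003]]
contact_force: [-1.4, -4.5, 4.6]
gripper_width: 0.145
```

>>> apply_moves --pt "0 0 0 0 0 0 1" --pt "0 0 0 0 0 0 1" --pt "0 0 0 0 0 0 1" --pt "0 0 0 0 0 0 1" --pt "0 0 0 0 0 0 1" --pt "0 0 0 0 0 0 1" --pt "0 0 0 0 0 0 1" --pt "0 0 0 0 0 0 1" --pt "0 0 0 0 0 0 1" --pt "0 0 0 0 0 0 1"

```text
t: 58.8
ee_pos: [0.5394, -0.2168, 0.2203]
orientation: [[1.0, 0.001, 0.001], [-0.001, -0.002, 1.0], [0.001, -1.0, -0.002]]
contact_force: [-1.2, -5.1, 6.4]
gripper_width: 0.141
```

Run:
```python
from h import *
go(.539,-.2147,.218,90)
R=.19526
th=np.linspace(1.5706,.2326,31); y=R*np.cos(th); z=R*np.sin(th)
print(np.c_[y*1000,z*1000][::5].round(1)); print(np.c_[-np.diff(z)/.06,np.diff(y)/.06].round(3).tolist())
```

```text
p [ 0.5394 -0.2168  0.2203] yaw 89.96 F [-1.2 -5.1  6.4] w 0.141 t 58.8
  to go units: now axes [-0.006  0.038  0.035]  after turn [-0.006  0.038  0.035] turn [ 0.017 -0.006  0.008]
[[  0.  195.3]
 [ 43.2 190.4]
 [ 84.3 176.1]
 [121.1 153.1]
 [152.  122.6]
 [175.3  85.9]
 [190.   45. ]]
[[0.003, 0.145], [0.01, 0.145], [0.016, 0.144], [0.023, 0.143], [0.029, 0.142], [0.035, 0.141], [0.042, 0.139], [0.048, 0.137], [0.054, 0.135], [0.06, 0.132], [0.066, 0.129], [0.071, 0.126], [0.077, 0.123], [0.082, 0.12], [0.087, 0.116], [0.093, 0.112], [0.097, 0.108], [0.102, 0.103], [0.107, 0.098], [0.111, 0.094], [0.115, 0.089], [0.119, 0.083], [0.122, 0.078], [0.126, 0.072], [0.129, 0.067], [0.132, 0.061], [0.134, 0.055], [0.137, 0.049], [0.139, 0.043], [0.14, 0.037]]
```

>>> apply_moves --pt "0 0.003 0.1 0 0 0 1" --pt "0 0.01 0.145 0 0 0 1" --pt "0 0.016 0.144 0 0 0 1" --pt "0 0.023 0.143 0 0 0 1" --pt "0 0.029 0.142 0 0 0 1" --pt "0 0.035 0.141 0 0 0 1" --pt "0 0.042 0.139 0 0 0 1" --pt "0 0.048 0.137 0 0 0 1" --pt "0 0.054 0.135 0 0 0 1" --pt "0 0.06 0.132 0 0 0 1"

```text
t: 60.05
ee_pos: [0.5398, -0.1335, 0.2]
orientation: [[1.0, 0.002, -0.0], [0.0, 0.001, 1.0], [0.002, -1.0, 0.001]]
contact_force: [4.1, -4.1, 2.7]
gripper_width: 0.139
```

```bash
cat > arc.py <<'E'
from h import *
# to go to the arc: grasp centre = hinge + R(cos,sin); z_off fitted
import sys
p=r.get_obs()['ee_pos']; go(.539,p[1],p[2],90)
y=p[1]+.2135; z=p[2]+.002-.026; print('R',np.hypot(y,z).round(4),'th',np.arctan2(z,y).round(4),'lid angle',(1.5-(np.arctan2(z,y)-.2326)).round(3))
n=int(sys.argv[1]); t0=np.arctan2(z,y); th=np.linspace(t0,float(sys.argv[2]),n+1)
R=np.linspace(np.hypot(y,z),.19526,n+1); Y=R*np.cos(th);Z=R*np.sin(th)
print(np.c_[-np.diff(Z)/.06,np.diff(Y)/.06].round(3).tolist())
E
python3 arc.py 20 .2326
```

```text
p [ 0.5398 -0.1335  0.2   ] yaw 90.01 F [ 4.1 -4.1  2.7] w 0.139 t 60.05
  to go units: now axes [-0.013 -0.     0.   ]  after turn [-0.013  0.    -0.   ] turn [-0.005  0.001  0.016]
R 0.1933 th 1.1444 lid angle 0.588
[[0.062, 0.133], [0.068, 0.13], [0.074, 0.127], [0.08, 0.123], [0.086, 0.12], [0.091, 0.116], [0.096, 0.112], [0.101, 0.107], [0.106, 0.102], [0.111, 0.098], [0.115, 0.092], [0.119, 0.087], [0.123, 0.082], [0.127, 0.076], [0.13, 0.07], [0.133, 0.064], [0.136, 0.058], [0.139, 0.052], [0.141, 0.045], [0.143, 0.039]]
```

>>> apply_moves --pt "0 0.062 0.133 0 0 0 1" --pt "0 0.068 0.13 0 0 0 1" --pt "0 0.074 0.127 0 0 0 1" --pt "0 0.08 0.123 0 0 0 1" --pt "0 0.086 0.12 0 0 0 1" --pt "0 0.091 0.116 0 0 0 1" --pt "0 0.096 0.112 0 0 0 1" --pt "0 0.101 0.107 0 0 0 1" --pt "0 0.106 0.102 0 0 0 1" --pt "0 0.111 0.098 0 0 0 1"

```text
t: 61.3
ee_pos: [0.54, -0.0637, 0.1473]
orientation: [[1.0, 0.002, 0.0], [-0.0, 0.001, 1.0], [0.002, -1.0, 0.001]]
contact_force: [5.8, -3.8, 0.3]
gripper_width: 0.139
```

```bash
python3 arc.py 14 .2326
```

```text
p [ 0.54   -0.0637  0.1473] yaw 89.99 F [ 5.8 -3.8  0.3] w 0.139 t 61.3
  to go units: now axes [-0.016 -0.    -0.   ]  after turn [-0.016  0.    -0.   ] turn [-0.004 -0.001  0.015]
R 0.1941 th 0.6887 lid angle 1.044
[[0.082, 0.067], [0.084, 0.064], [0.086, 0.061], [0.088, 0.059], [0.09, 0.056], [0.092, 0.053], [0.093, 0.05], [0.095, 0.047], [0.096, 0.044], [0.098, 0.04], [0.099, 0.037], [0.1, 0.034], [0.101, 0.031], [0.102, 0.027]]
```

>>> apply_moves --pt "-0.005 0.082 0.067 0 0 0 1" --pt "-0.005 0.084 0.064 0 0 0 1" --pt "-0.005 0.086 0.061 0 0 0 1" --pt "0 0.088 0.059 0 0 0 1" --pt "0 0.09 0.056 0 0 0 1" --pt "0 0.092 0.053 0 0 0 1" --pt "0 0.093 0.05 0 0 0 1" --pt "0 0.095 0.047 0 0 0 1" --pt "0 0.096 0.044 0 0 0 1" --pt "0 0.098 0.04 0 0 0 1"

```text
t: 62.55
ee_pos: [0.54, -0.0316, 0.0935]
orientation: [[1.0, 0.003, -0.0], [0.0, -0.0, 1.0], [0.003, -1.0, -0.0]]
contact_force: [6.3, -4.1, 3.3]
gripper_width: 0.143
```

```bash
python3 arc.py 8 .2326
```

```text
p [ 0.54   -0.0316  0.0935] yaw 90.0 F [ 6.3 -4.1  3.3] w 0.143 t 62.55
  to go units: now axes [-0.017 -0.     0.   ]  after turn [-0.017  0.    -0.   ] turn [0.002 0.001 0.025]
R 0.1948 th 0.365 lid angle 1.368
[[0.05, 0.02], [0.05, 0.019], [0.051, 0.018], [0.051, 0.017], [0.051, 0.016], [0.052, 0.016], [0.052, 0.015], [0.052, 0.014]]
```

>>> apply_moves --pt "0 0.05 0.02 0 0 0 1" --pt "0 0.05 0.019 0 0 0 1" --pt "0 0.051 0.018 0 0 0 1" --pt "0 0.051 0.017 0 0 0 1" --pt "0 0.051 0.016 0 0 0 1" --pt "0 0.052 0.016 0 0 0 1" --pt "0 0.052 0.015 0 0 0 1" --pt "0 0.052 0.014 0 0 0 1" --pt "0 0 0 0 0 0 1" --pt "0 0 0 0 0 0 1"

```text
t: 63.8
ee_pos: [0.5401, -0.0244, 0.0708]
orientation: [[1.0, 0.004, 0.0], [-0.0, -0.004, 1.0], [0.004, -1.0, -0.004]]
contact_force: [3.7, -5.1, 17.4]
gripper_width: 0.14
```

```bash
python3 arc.py 2 .2326
```

```text
p [ 0.5401 -0.0244  0.0708] yaw 89.97 F [ 3.7 -5.1 17.4] w 0.14 t 63.8
  to go units: now axes [-0.018 -0.    -0.   ]  after turn [-0.018  0.    -0.   ] turn [ 0.03  -0.003  0.026]
R 0.1948 th 0.2427 lid angle 1.49
[[0.015, 0.008], [0.015, 0.008]]
```

>>> apply_moves --pt "0 0.02 0 0 0 0 1" --pt "0 0.02 0 0 0 0 1" --pt "0 0 0 0 0 0 1" --pt "0 0 0 0 0 0 1" --pt "0 0 0 0 0 0 1" --pt "0 0 0 0 0 0 1" --pt "0 0 0 0 0 0 1" --pt "0 0 0 0 0 0 1" --pt "0 0 0 0 0 0 1" --pt "0 0 0 0 0 0 1"

```text
t: 65.05
ee_pos: [0.5401, -0.0242, 0.0701]
orientation: [[1.0, 0.004, 0.001], [-0.001, -0.005, 1.0], [0.004, -1.0, -0.005]]
contact_force: [0.6, -8.4, 32.4]
gripper_width: 0.14
```

```bash
python3 arc.py 2 .2326
```

```text
p [ 0.5401 -0.0242  0.0701] yaw 89.94 F [ 0.6 -8.4 32.4] w 0.14 t 65.05
  to go units: now axes [-0.018 -0.    -0.   ]  after turn [-0.018  0.    -0.   ] turn [ 0.038 -0.008  0.032]
R 0.1948 th 0.2388 lid angle 1.494
[[0.009, 0.006], [0.009, 0.006]]
```

>>> apply_moves --pt "0 -0.02 0 0 0 0 1" --pt "0 0 0 0 0 0 0.8" --pt "0 0 0 0 0 0 0.6" --pt "0 0 0 0 0 0 0.5" --pt "0 0 0 0 0 0 0.5" --pt "0 -0.2 0 0 0 0 0.5" --pt "0 -0.6 0 0 0 0 0.5" --pt "0 -0.9 0 0 0 0 0.5" --pt "0 -0.9 0 0 0 0 0.5" --pt "0 -0.4 0 0 0 0 0.5"

```text
t: 66.3
ee_pos: [0.5389, -0.0224, 0.2514]
orientation: [[1.0, 0.005, -0.001], [0.001, 0.0, 1.0], [0.005, -1.0, 0.0]]
contact_force: [-0.1, 0.2, -0.7]
gripper_width: 0.501
```

Run:
```python
from h import *
go(.60,.25,.25,90)
c=cam('side','s6.png');P=cloud(c)
m=(c['image'].min(2)>110)&(P[...,2]>.03)&(P[...,2]<.1)&(abs(P[...,0]-.539)<.1)&(P[...,1]>-.2)&(P[...,1]<.02); q=P[m]
print('lid face pts',len(q)); A=np.c_[q[:,:2],np.ones(len(q))]; s=np.linalg.lstsq(A,q[:,2],rcond=None)[0]; print('plane slopes',s.round(4))
for lo in (-.2,-.1,-.03): 
    k=q[(q[:,1]>lo)&(q[:,1]<lo+.05)]; print(lo,len(k),np.median(k[:,2]) if len(k) else '')
for d in r.silhouettes('lid_handle','side')[:1]:
    p=P[d['mask']&(c['image'].max(2)<70)]; p=p[p[:,2]>.06]; print('handle',np.median(p,0))
for n in ['scene','side']:
    c=cam(n);P=cloud(c);hi=cv2.cvtColor(c['image'],cv2.COLOR_RGB2HSV)
    b=(hi[...,0]>4)&(hi[...,0]<16)&(hi[...,1]>170)&(np.linalg.norm(P[...,:2]-[.62,.35],axis=2)<.08)&(P[...,2]>.06)
    print(n,' ball',np.median(P[b],0),P[b].max(0),P[b].min(0),b.sum())
    for d in r.mark_of('switch_tip',n)[:2]: print(d['confidence'],atz(c,d['pixel'],.092))
    for d in r.mark_of('switch_base',n)[:1]: print('base',d['confidence'],atz(c,d['pixel'],.0))
a=cv2.imread('pics/s6.png')[80:380,100:440]; cv2.imwrite('pics/s6c.png',cv2.resize(a,None,fx=2,fy=2,interpolation=cv2.INTER_CUBIC))
```

```text
p [ 0.5389 -0.0224  0.2514] yaw 90.06 F [-0.1  0.2 -0.7] w 0.501 t 66.3
  to go units: now axes [1.022 0.03  4.539]  after turn [1.018 0.023 4.54 ] turn [-0.003  0.007  0.034]
lid face pts 997
plane slopes [0.0006 0.0002 0.0311]
-0.2 344 0.031219545060000964
-0.1 79 0.03135481691787412
-0.03 484 0.031207953711577252
handle [ 0.55138923 -0.01783548  0.07267534]
scene  ball [0.61891177 0.33545953 0.09797335] [0.62591996 0.35143589 0.10407683] [0.60390095 0.32822056 0.09022712] 25
0.56 [0.62471299 0.34942179 0.092     ]
0.35 [ 0.49519838 -0.3620322   0.092     ]
base 0.84 [0.64861473 0.34283518 0.        ]
side  ball [0.60421759 0.34523607 0.10077993] [0.61374661 0.35389745 0.10665479] [0.59722091 0.33366286 0.09111656] 89
0.54 [0.60274891 0.34173808 0.092     ]
base 0.63 [0.65154142 0.33834817 0.        ]
```

View pics/s6c.png

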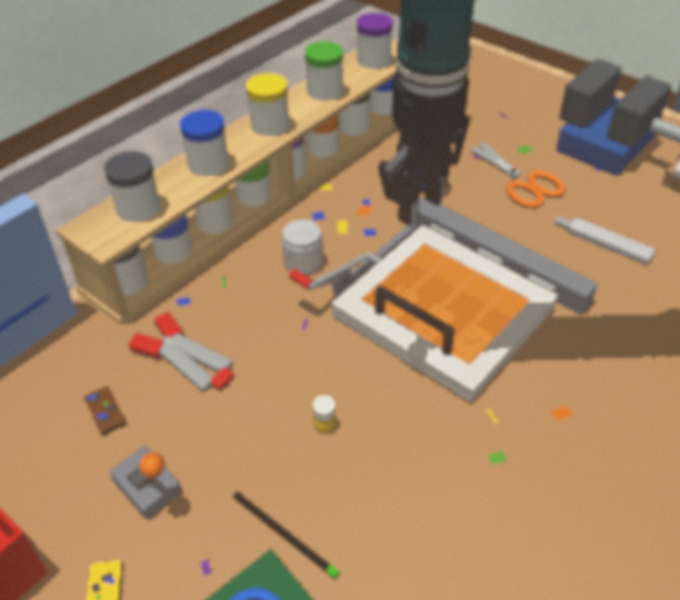

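The lid is shut: its face is level (z 0.031, slope about 0). Next is the switch: off at about (0.610,0.341), swinging along +x at -6°.

>>> apply_moves --pt "0 0 0.4 0 0 0 0.7" --pt "0 0 0.8 0 0 0 1" --pt "0 0 0.9 0 0 0 1" --pt "0 0 0.9 0 0 0 1" --pt "0.1 0 0.9 0 0 0 1" --pt "0.1 0 0.9 0 0 0 1" --pt "0.1 0 0.9 0 0 0 1" --pt "0 0 0.5 0 0 0 1" --pt "0 0 0 0 0 0 1" --pt "0 0 0 0 0 0 1"

```text
t: 67.95
ee_pos: [0.5555, 0.3473, 0.2463]
orientation: [[1.0, -0.001, -0.0], [0.0, -0.002, 1.0], [-0.001, -1.0, -0.002]]
contact_force: [0.1, -1.2, -0.7]
gripper_width: -0.003
```

```bash
python3 -c "
from h import *
go(.56,.345,.10,84)"
```

```text
p [0.5555 0.3473 0.2463] yaw 90.01 F [ 0.1 -1.2 -0.7] w -0.003 t 67.95
  to go units: now axes [ 0.078  2.438 -0.032]  after turn [ 0.078  2.438 -0.03 ] turn [ 0.018  0.751 -0.01 ]
```

>>> apply_moves --pt "0 0.3 0 0 0.75 0 1" --pt "0 0.5 0 0 0 0 1" --pt "0 0.6 0 0 0 0 1" --pt "0 0.5 0 0 0 0 1" --pt "0 0.4 0 0 0 0 1" --pt "0 0.14 0 0 0 0 1" --pt "0 0 0 0 0 0 1" --pt "0 0 0 0 0 0 1" --pt "0 0 0 0 0 0 1" --pt "0 0 0 0 0 0 1"

```text
t: 69.2
ee_pos: [0.5559, 0.3488, 0.1018]
orientation: [[0.995, 0.001, 0.104], [-0.104, 0.001, 0.995], [0.001, -1.0, 0.001]]
contact_force: [0.6, -0.7, -1.0]
gripper_width: 0.005
```

```bash
python3 -c "
from h import *
go(.66,.336,.10,84)"
```

```text
p [0.5559 0.3488 0.1018] yaw 84.02 F [ 0.6 -0.7 -1. ] w 0.005 t 69.2
  to go units: now axes [ 1.747  0.032 -0.032]  after turn [ 1.747  0.031 -0.031] turn [-0.004  0.003  0.006]
```

>>> apply_moves --pt "0.25 0.03 -0.03 0 0 0 1" --pt "0.25 0 0 0 0 0 1" --pt "0.25 0 0 0 0 0 1" --pt "0.25 0 0 0 0 0 1" --pt "0.25 0 0 0 0 0 1" --pt "0.25 0 0 0 0 0 1" --pt "0.2 0 0 0 0 0 1" --pt "0.05 0 0 0 0 0 1" --pt "0 0 0 0 0 0 1" --pt "0 0 0 0 0 0 1"

```text
t: 70.45
ee_pos: [0.6597, 0.3361, 0.0997]
orientation: [[0.995, 0.0, 0.103], [-0.103, 0.0, 0.995], [0.0, -1.0, 0.0]]
contact_force: [-0.4, -0.1, -0.3]
gripper_width: 0.001
```

```bash
python3 -c "
from h import *
go(.663,.336,.10,84)
cam('scene','s7.png')
for n in ['scene','side']:
    c=cam(n);P=cloud(c);hi=cv2.cvtColor(c['image'],cv2.COLOR_RGB2HSV)
    b=(hi[...,0]>4)&(hi[...,0]<16)&(hi[...,1]>170)&(np.linalg.norm(P[...,:2]-[.65,.34],axis=2)<.09)&(P[...,2]>.06)
    print(n,b.sum(),b.any() and (np.median(P[b],0),P[b].max(0)))
a=cv2.imread('pics/s7.png')[130:260,320:440]; cv2.imwrite('pics/s7c.png',cv2.resize(a,None,fx=4,fy=4,interpolation=cv2.INTER_CUBIC))"
```

```text
p [0.6597 0.3361 0.0997] yaw 84.06 F [-0.4 -0.1 -0.3] w 0.001 t 70.45
  to go units: now axes [ 0.055 -0.006  0.004]  after turn [ 0.055 -0.006  0.004] turn [-0.002  0.008  0.003]
scene 29 (array([0.69020059, 0.32725428, 0.10029284]), array([0.70062292, 0.33933889, 0.107513  ]))
side 0 False
```

View pics/s7c.png

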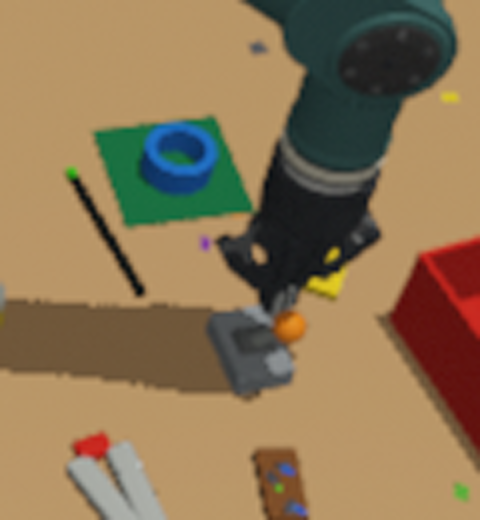

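>>> apply_moves --pt "0.04 0 0 0 0 0 1" --pt "0.04 0 0 0 0 0 1" --pt "0.04 0 0 0 0 0 1" --pt "0.02 0 0 0 0 0 1" --pt "0 0 0 0 0 0 1" --pt "0 0 0 0 0 0 1" --pt "0 0 0 0 0 0 1" --pt "0 0 0 0 0 0 1" --pt "0 0 0 0 0 0 1" --pt "0 0 0 0 0 0 1"

```text
t: 71.85
ee_pos: [0.6627, 0.3358, 0.0993]
orientation: [[0.995, -0.009, 0.102], [-0.102, -0.002, 0.995], [-0.009, -1.0, -0.003]]
contact_force: [-9.3, -1.4, 5.3]
gripper_width: -0.001
```

```bash
python3 -c "
from h import *
go(.663,.336,.10,84)
c=cam('scene');P=cloud(c);hi=cv2.cvtColor(c['image'],cv2.COLOR_RGB2HSV)
b=(hi[...,0]>4)&(hi[...,0]<16)&(hi[...,1]>170)&(np.linalg.norm(P[...,:2]-[.65,.34],axis=2)<.09)&(P[...,2]>.06)
print(b.sum(),np.median(P[b],0))"
```

```text
p [0.6627 0.3358 0.0993] yaw 84.17 F [-9.3 -1.4  5.3] w -0.001 t 71.85
  to go units: now axes [ 0.005 -0.013  0.004]  after turn [ 0.005 -0.012  0.004] turn [ 0.02   0.021 -0.064]
35 [0.69163971 0.32891639 0.10009855]
```

The lever is on its stop: 9 N while the finger stands still, exactly at the predicted x. Back off and make a last check.

>>> apply_moves --pt "-0.1 0 0 0 0 0 1" --pt "-0.3 0 0 0 0 0 1" --pt "-0.4 0 0 0 0 0 1" --pt "-0.3 -0.3 0 0 0 0 1" --pt "0 -0.8 0 0 0 0 1" --pt "0 -0.9 0 0 0 0 1" --pt "0 -0.9 -0.3 0 0 0 1" --pt "-0.5 0 -0.6 0 0 0 1" --pt "-0.5 0 -0.3 0 0 0 1" --pt "0 0 0 0 0 0 1"

```text
t: 73.15
ee_pos: [0.5336, 0.2754, 0.2748]
orientation: [[0.995, 0.002, 0.103], [-0.103, -0.002, 0.995], [0.002, -1.0, -0.002]]
contact_force: [0.8, 1.0, -0.2]
gripper_width: -0.003
```

```bash
python3 -c "
from h import *
go(.5,.3,.3,84)
tape('side');tape('scene')
for n in ['scene','side']:
    c=cam(n,'f_'+n+'.png');P=cloud(c);hi=cv2.cvtColor(c['image'],cv2.COLOR_RGB2HSV)
    b=(hi[...,0]>4)&(hi[...,0]<16)&(hi[...,1]>170)&(np.linalg.norm(P[...,:2]-[.65,.34],axis=2)<.09)&(P[...,2]>.06)
    print(n,b.sum(),b.any() and np.median(P[b],0))
    m=(c['image'].min(2)>110)&(P[...,2]>.02)&(P[...,2]<.1)&(abs(P[...,0]-.539)<.1)&(P[...,1]>-.2)&(P[...,1]<.02); q=P[m]
    if len(q)>50: print('lid',len(q),np.linalg.lstsq(np.c_[q[:,:2],np.ones(len(q))],q[:,2],rcond=None)[0].round(4))
    for l in ['glue','pencil','paint','clamp','knife','measure','scissors']: print(l,[(atz(c,d['pixel'],0).round(3)[:2],round(d['confidence'],2)) for d in r.mark_of(l,n)[:1]])
a=cv2.imread('pics/f_scene.png'); cv2.imwrite('pics/f_b.png',cv2.resize(a[120:330,100:460],(800,467),interpolation=cv2.INTER_CUBIC))"
```

```text
p [0.5336 0.2754 0.2748] yaw 84.11 F [ 0.8  1.  -0.2] w -0.003 t 73.15
  to go units: now axes [-0.599 -0.422  0.349]  after turn [-0.6   -0.42   0.349] turn [0.012 0.014 0.015]
side tape 483 ((438.207763671875, 373.9744873046875), 32.11357879638672)
scene tape 120 ((441.4571533203125, 371.90869140625), 34.233116149902344)
scene 28 [0.69423167 0.3287257  0.09990247]
lid 1035 [-0.0025  0.0015  0.0323]
glue [(array([0.544, 0.149]), 0.57)]
pencil [(array([0.49, 0.29]), 0.43)]
paint [(array([ 0.767, -0.06 ]), 0.59)]
clamp [(array([0.753, 0.171]), 0.86)]
knife [(array([ 0.427, -0.379]), 0.83)]
measure [(array([ 0.718, -0.319]), 0.68)]
scissors [(array([ 0.633, -0.436]), 0.7)]
side 94 [0.68057782 0.3366625  0.10016659]
lid 1727 [-0.0003 -0.0056  0.0299]
glue [(array([0.547, 0.147]), 0.48)]
pencil [(array([0.487, 0.284]), 0.55)]
paint [(array([ 0.764, -0.05 ]), 0.85)]
clamp [(array([0.75 , 0.186]), 0.62)]
knife [(array([ 0.414, -0.383]), 0.89)]
measure [(array([ 0.723, -0.301]), 0.77)]
scissors [(array([ 0.632, -0.431]), 0.78)]
```

View pics/f_b.png

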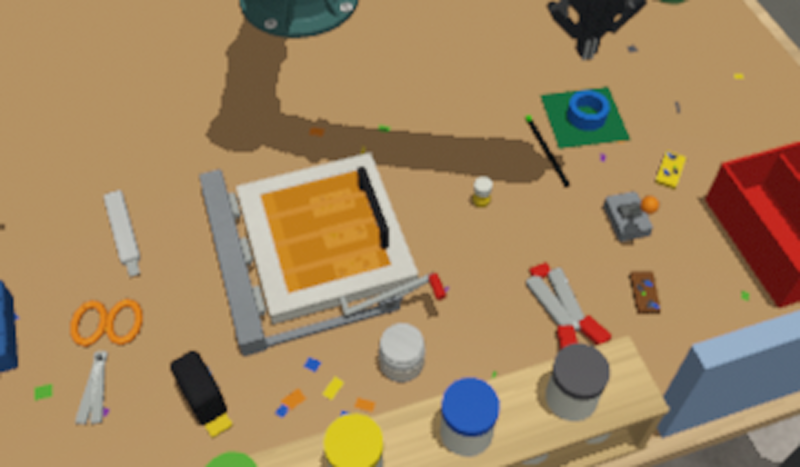

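```bash
python3 -c "
from cell import r
print(r.finish_job())"
```

```text
the job is handed in; nothing more can be done
None
```

The whole job is done in the order asked, and I handed it in at about 73 s.

- **Tape:** I put it on the green mat. It was later knocked about 3 cm towards the mat's edge, so I picked it up and set it back near the mat's centre. Last reading was (0.438, 0.374), with the mat centre at about (0.438, 0.370).
- **Tiles:** Three white tiles were present. I slid each one flat onto the bed, and before the lid closed they lay about 60 mm apart, wholly on the bed, within about 1° of pointing at the hinge. They show side by side through the lid window in the last picture.
- **Stay and lid:** I broke the stay at the red knob, moving it about 44 mm along its circle. I led the lid down by its handle until it met its stop; the peak force was about 32 N. The lid face is level at z ≈ 0.031 m.
- **Switch:** I threw it only after the lid was shut. The orange ball travelled about 77 mm, the full swing, and the lever was pressed against its stop with about 9 N.
- **Other things:** None had visibly moved. The glue, pencil, paint, clamp, knife, measure and scissors read within 1–2 cm of where they started, which is the scatter of the detector marks.

The scene and side cameras differed by a few millimetres on the tape, and on the ball by about 14 mm in x and 8 mm in y because each sees a different side of it. No check failed.

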